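# Pin the bud-vase holders into the centrepiece stand

## Task

The washed twin bud-vase holders are hanging on the drying rail: take every one off its peg, stand each in a fork of the centrepiece stand, and lock each with one of the loose pins lying on the table, pushed fully home through fork and holder. Any fork and any pin will do; do not tip a holder over, and leave the glasses, jar, tape and terracotta disc where they are.

Things in the scene. Friction and masses are not known exactly. Their poses are not given: they have to be found in the camera images.
- vase_a: Twin bud-vase holder, one of up to three alike (may be absent): upright pale wooden bar 142 tall, 30 wide (y), 12 thick (x), 150 g, a glass tube (diameter 22, 56 to 100 above the foot, at y = +-28) on either side. Origin: centre of the bar's foot, z up the bar. Hangs on a peg by the eye at its top: a slot through x, 16 wide, z = 104 to 130. Above the tubes it can be pinched across y from above.
- vase_a_hole (a point): Centre of the pin hole of vase_a: a 14 mm round hole along the body's x, 25 above its origin, mid-thickness; axes as the body's.
- vase_b: Twin bud-vase holder, one of up to three alike (may be absent): upright pale wooden bar 142 tall, 30 wide (y), 12 thick (x), 150 g, a glass tube (diameter 22, 56 to 100 above the foot, at y = +-28) on either side. Origin: centre of the bar's foot, z up the bar. Hangs on a peg by the eye at its top: a slot through x, 16 wide, z = 104 to 130. Above the tubes it can be pinched across y from above.
- vase_b_hole (a point): Centre of the pin hole of vase_b: a 14 mm round hole along the body's x, 25 above its origin, mid-thickness; axes as the body's.
- vase_c: Twin bud-vase holder, one of up to three alike (may be absent): upright pale wooden bar 142 tall, 30 wide (y), 12 thick (x), 150 g, a glass tube (diameter 22, 56 to 100 above the foot, at y = +-28) on either side. Origin: centre of the bar's foot, z up the bar. Hangs on a peg by the eye at its top: a slot through x, 16 wide, z = 104 to 130. Above the tubes it can be pinched across y from above.
- vase_c_hole (a point): Centre of the pin hole of vase_c: a 14 mm round hole along the body's x, 25 above its origin, mid-thickness; axes as the body's.
- pin_a: Loose locking pin, one of three alike, 45 g, lying flat: square wooden handle 90 long, 20 x 20 in section; a steel shank of diameter 10 stands 50 out of its front end on the same axis, the last 8 mm tapered to 4. Origin: centre of the handle, on the axis (10 above the table when flat); x points along the axis to the shank's tip, 95 ahead.
- pin_a_shoulder (a point): Front end face of pin_a's handle, on the axis (45 ahead of its origin), where the shank begins.
- pin_b: Loose locking pin, one of three alike, 45 g, lying flat: square wooden handle 90 long, 20 x 20 in section; a steel shank of diameter 10 stands 50 out of its front end on the same axis, the last 8 mm tapered to 4. Origin: centre of the handle, on the axis (10 above the table when flat); x points along the axis to the shank's tip, 95 ahead.
- pin_b_shoulder (a point): Front end face of pin_b's handle, on the axis (45 ahead of its origin), where the shank begins.
- pin_c: Loose locking pin, one of three alike, 45 g, lying flat: square wooden handle 90 long, 20 x 20 in section; a steel shank of diameter 10 stands 50 out of its front end on the same axis, the last 8 mm tapered to 4. Origin: centre of the handle, on the axis (10 above the table when flat); x points along the axis to the shank's tip, 95 ahead.
- pin_c_shoulder (a point): Front end face of pin_c's handle, on the axis (45 ahead of its origin), where the shank begins.
- rail: Drying rail, fixed: wooden crossbar 300 long (y), 20 thick (x), its top 167 above the table, on two posts; foot plate 70 x 320. Origin: centre of its underside. Three pegs at y = -100, 0, 100 point to its -x. Holders hang flat across them at rail x = about -35, feet 30 above the table.
- peg_mid (a point): Root of the middle peg's axis on the crossbar's centre line, 156.5 above the table; axes as the rail's. Each peg: 7 mm bar sticking 61 out to -x, its end turned up 8 mm above the bar. To free a holder lift it 9 to 18 mm (13 is best; the slot stops it beyond), then draw it 50 mm or more along the rail's -x.
- stand: Centrepiece stand, fixed: dark wooden base 110 (x) x 300 (y) x 25 high, three aluminium forks in a row along y, 100 apart. Origin: centre of its underside. A holder goes in from above and stands in a fork with its foot on the pocket's floor (25 above the table), its x along the stand's x either way round; its hole is then in line with the fork's.
- fork_1 (a point): Fork at stand y = -100: centre of its 14 mm pin hole, 50 above the table, axes as the stand's (hole along x; -x towards the robot). Two cheeks 46 wide, 6 thick, tops 75 above the table, inner faces 16 and outer 28 apart along x; end stops 34 apart along y. A pin fully home has its handle's end face on a cheek, 14 from this point.
- fork_2 (a point): Fork at stand y = 0: centre of its 14 mm pin hole, 50 above the table, axes as the stand's (hole along x; -x towards the robot). Two cheeks 46 wide, 6 thick, tops 75 above the table, inner faces 16 and outer 28 apart along x; end stops 34 apart along y. A pin fully home has its handle's end face on a cheek, 14 from this point.
- fork_3 (a point): Fork at stand y = 100: centre of its 14 mm pin hole, 50 above the table, axes as the stand's (hole along x; -x towards the robot). Two cheeks 46 wide, 6 thick, tops 75 above the table, inner faces 16 and outer 28 apart along x; end stops 34 apart along y. A pin fully home has its handle's end face on a cheek, 14 from this point.
- glass_mid: Bystander, to be left alone: drinking glass, radius 34, 90 high. Origin at the centre of its underside, z up.
- glass_left: Bystander, to be left alone: drinking glass, radius 36, 100 high. Origin at the centre of its underside, z up.
- tape: Bystander, to be left alone: roll of florist's tape lying flat, radius 26, 18 high. Origin at the centre of its underside, z up.
- jar: Bystander, to be left alone: closed jar, radius 30, 75 high. Origin at the centre of its underside, z up.
- weight: Bystander, to be left alone: terracotta disc, radius 30, 22 high. Origin at the centre of its underside, z up.
Mind the look-alikes: they are no part of the job. What is shaped like the pin_a but pink is not meant. Leave any green look-alike of the pin_c alone.

How it is judged:
At the end, for the whole second after the job is handed in: Each holder present stands at rest in a fork (holes within 6 mm, tilt under 0.15 rad) with a pin through fork and holder: handle face within about 5 mm of the cheek (shoulder < 20 mm, origin > 53 mm from holder hole; shoulder height within 8 mm), pin within 0.25 rad of the hole axis ((distance between vase_a_hole and fork_1 below 0.006 m or distance between vase_a_hole and fork_2 below 0.006 m or distance between vase_a_hole and fork_3 below 0.006 m) and angle between each of vase_a, vase_b, vase_c's own z axis and vertical below 0.15 rad and ((distance between pin_a_shoulder and vase_a_hole below 0.02 m and distance between pin_a and vase_a_hole above 0.053 m and angle between the x axis of pin_a and the x axis of vase_a, either way round below 0.25 rad and z of pin_a_shoulder in the frame of vase_a_hole between -0.008 and 0.008 m) or (distance between pin_b_shoulder and vase_a_hole below 0.02 m and distance between pin_b and vase_a_hole above 0.053 m and angle between the x axis of pin_b and the x axis of vase_a, either way round below 0.25 rad and z of pin_b_shoulder in the frame of vase_a_hole between -0.008 and 0.008 m) or (distance between pin_c_shoulder and vase_a_hole below 0.02 m and distance between pin_c and vase_a_hole above 0.053 m and angle between the x axis of pin_c and the x axis of vase_a, either way round below 0.25 rad and z of pin_c_shoulder in the frame of vase_a_hole between -0.008 and 0.008 m)) and linear speed of each of vase_a, vase_b, vase_c below 0.02 m/s and (distance between vase_b_hole and fork_1 below 0.006 m or distance between vase_b_hole and fork_2 below 0.006 m or distance between vase_b_hole and fork_3 below 0.006 m) and ((distance between pin_a_shoulder and vase_b_hole below 0.02 m and distance between pin_a and vase_b_hole above 0.053 m and angle between the x axis of pin_a and the x axis of vase_b, either way round below 0.25 rad and z of pin_a_shoulder in the frame of vase_b_hole between -0.008 and 0.008 m) or (distance between pin_b_shoulder and vase_b_hole below 0.02 m and distance between pin_b and vase_b_hole above 0.053 m and angle between the x axis of pin_b and the x axis of vase_b, either way round below 0.25 rad and z of pin_b_shoulder in the frame of vase_b_hole between -0.008 and 0.008 m) or (distance between pin_c_shoulder and vase_b_hole below 0.02 m and distance between pin_c and vase_b_hole above 0.053 m and angle between the x axis of pin_c and the x axis of vase_b, either way round below 0.25 rad and z of pin_c_shoulder in the frame of vase_b_hole between -0.008 and 0.008 m)) and (distance between vase_c_hole and fork_1 below 0.006 m or distance between vase_c_hole and fork_2 below 0.006 m or distance between vase_c_hole and fork_3 below 0.006 m) and ((distance between pin_a_shoulder and vase_c_hole below 0.02 m and distance between pin_a and vase_c_hole above 0.053 m and angle between the x axis of pin_a and the x axis of vase_c, either way round below 0.25 rad and z of pin_a_shoulder in the frame of vase_c_hole between -0.008 and 0.008 m) or (distance between pin_b_shoulder and vase_c_hole below 0.02 m and distance between pin_b and vase_c_hole above 0.053 m and angle between the x axis of pin_b and the x axis of vase_c, either way round below 0.25 rad and z of pin_b_shoulder in the frame of vase_c_hole between -0.008 and 0.008 m) or (distance between pin_c_shoulder and vase_c_hole below 0.02 m and distance between pin_c and vase_c_hole above 0.053 m and angle between the x axis of pin_c and the x axis of vase_c, either way round below 0.25 rad and z of pin_c_shoulder in the frame of vase_c_hole between -0.008 and 0.008 m))); the robot touches nothing.
It fails at once if a bud-vase holder is tipped over or dropped flat (angle between any of vase_a, vase_b, vase_c's own z axis and vertical above 0.9 rad).
It fails at once if a bystander is knocked over or shoved more than 5 cm (angle between any of glass_mid, glass_left, tape, jar, weight's own z axis and vertical above 0.7 rad or distance of any of glass_mid, glass_left, tape, jar, weight from where it was at the start of the episode above 0.05 m).
Of vase_a, vase_b, vase_c only 2 to 3 are there at a start; the rules pass over those that are not, and their reading is None.
At some moment in a run one of pin_a, pin_b, pin_c may be knocked a few centimetres aside while the robot is not near it.
It also fails if it takes over 210 s, if anything falls off the work surface, if the arm or the gripper's body presses on something with over 40 N, if the wrist force passes 120 N, or if a joint passes its speed limit or range.

## Robot

A 6-joint arm with a two-finger parallel gripper is mounted at the origin on the work surface. World frame = base frame: x ahead of the robot, y to its left, z up, the work surface at z = 0. Lengths are in m, angles in rad, forces in N, time in s.
With the tool pointing down it reaches from about 0.3 to 0.775 m from the base axis. Payload 14.6 kg.
Tool frame: the origin (TCP) lies where the fingers leave the gripper's body, on its centre line; the fingertips stand 73 mm ahead of it and the grasp point (between the pads) lies 54 mm ahead of it; z points along the fingers, y is the line along which they close (so a half turn about z gives the same grasp; the last joint's range is limited). The gripper opens to 85 mm and grips with 20 to 120 N. Pads are 22 mm wide; open, the fingers measure 114 mm over their backs; the gripper's body (76 mm by 85 mm) begins 54 mm behind the grasp point. The pads swing forward as they close: fully open they stand 13 mm farther back than shut.
Start: joints at [-1.32, 0.3, 1.521, -0, 1.321, -0.067], TCP at [0.172, -0.522, 0.304] pointing down, gripper open.
Joint ranges: [-3.03, 3.03], [-0.79, 2.21], [0.23, 2.52], [-1.04, 4.18], [0, 3.07], [-2.55, 2.55]. Speed limits (rad/s): [2.22, 2.22, 2.57, 3.14, 3.14, 3.14].

## Interface

Orientations are given as a unit quaternion [x, y, z, w].
In Python, from cell import arm gives the robot as it stands.
- The arm moves only by the tool step_arm, never from a script. Its argument "moves" is a list of rows, each an object of numbers: "tx", "ty", "tz": the shift along the tool's x, y, z in m; "ax", "ay", "az": the turn, a rotation vector about the tool's x, y, z in rad. A call has 1 to 12 rows; each row shifts and turns the commanded pose from where the row before left it, along the tool's axes as they then stand; what a row does not reach is not made up. A row lasts 1/8 s, in which the tool goes at most 62.5 mm and 10.7 degrees, less where a joint would pass 70% of its speed; a pose out of reach is approached as far as the arm can. A call with a gripper value outside its range is refused whole. "jaw" is the opening, from 0 (shut) to 1 (fully open), set as the call begins (left out, the last holds). The fingers move at their own pace and stop on an object; "squeeze" is the grip in N (left out, the last holds). Time passes only in rows, so rows that do not move let the fingers close. It gives the time, the measured TCP pose, the force, the opening and the grip force at its end, in the units of the state.
- arm.get_state(): the state, without advancing time (a new reading comes with each control period).
- arm.camera(name): name is "scene" or "top" or "wrist"; returns a dict with "image" (480x640x3 uint8, blue, green, red), "fovy" (degrees; the focal length in pixels is half the picture's height over the tangent of half this angle, whatever the lens; pixels are square), "cx", "cy" (the principal point, pixels), "R" (3x3) and "t" (3): a world point X has camera coordinates R X + t. Camera axes: x right, y down, z forward; pixel columns grow to the right and rows downward; lengths in m; the calibration is good to about 2 mm. A picture is of the moment at which its call begins. There is no depth.
- arm.job_done(): hands the job in; it is judged then, once.
Trained networks look in a picture, given as the dict that the camera call returned (one of the last four; its "shot" number tells which), for a name from the list of things; names that differ only in an ending like _2 or _b are one class to them, and where a whole thing is asked for, a point or a joint stands for the part that bears it (a point fixed in the world has none). Each returns a list of dicts, best first, with "score" (0 to 1); they miss things now and then, are a little off and sometimes report something else, mostly with a low value. They report only what shows in the picture. A call takes as long as a camera call. They do not tell look-alikes from the thing itself.
- arm.search_frame(picture, query): "xyz" ([x, y, z] in m, in the coordinates of the camera as it stood for that picture, good to about 4 mm: the middle of the surface that is visible of it).
- arm.regions_of(picture, query): "pixels" (480x640 bool, what is visible of it).
- arm.tip_of(picture, query): "xyz" ([x, y, z] in m, in the coordinates of the camera as it stood for that picture, good to about 4 mm: a listed point, or the origin of a listed thing).
The state is a dict: "time_s": time; "joint_positions": joint angles; "qvel": joint speeds; "joint_torque": joint torques, N m; "tcp_pos": TCP position; "tcp_rot": TCP orientation; "wrist_force": force on the tool from outside, world axes, zero at the start; "moment": the same for the moment, N m; "gripper_width": finger opening in m; "grip_force": force on a finger pad.
Only numpy, scipy, OpenCV 4.12 (cv2) and the standard library are available. Lean on these libraries where they do the work, as an engineer would, in place of code of your own. Each camera call takes 0.05 s, during which the arm holds its last target. There are 200 camera calls.

## Working session

There is one attempt and no reset: what is moved stays moved. The work goes in short steps, Python scripts to look and compute and a tool call to move; the robot and the scene stay as the last step left them, time stands still between calls to the robot, and variables do not carry over. Pictures are saved under pics/ and viewed, at most 14 in all, crops included, and the job is handed in when it is done.

Besides the shell and the picture viewer there is one more tool, called by a JSON object that holds its "op" and its "data", one argument or row to a line. step_arm: Moves the arm, as the interface text tells. Its arguments: {"type":"object","properties":{"moves":{"type":"array","items":{"type":"object","properties":{"tx":{"type":"number"},"ty":{"type":"number"},"tz":{"type":"number"},"ax":{"type":"number"},"ay":{"type":"number"},"az":{"type":"number"}}}},"jaw":{"type":"number"},"squeeze":{"type":"number"}},"required":["moves"]}

```bash
mkdir -p pics; ls; cat > h.py <<'E'
import numpy as np, cv2
from cell import arm
from scipy.spatial.transform import Rotation as Ro
def w(p,x): return np.array(p["R"]).T@(np.array(x)-np.array(p["t"]))
def f(p): return 240/np.tan(np.radians(p["fovy"])/2)
def find(p,q,fn="tip_of",ms=0.2):
    return [(np.round(w(p,d["xyz"]),4),round(d["score"],2)) for d in getattr(arm,fn)(p,q) if d["score"]>ms]
def ray(p,u,v,z):
    R=np.array(p["R"]);c=-R.T@np.array(p["t"]);d=R.T@np.array([(u-p["cx"])/f(p),(v-p["cy"])/f(p),1]);return c+d*(z-c[2])/d[2]
def proj(p,X):
    c=np.array(p["R"])@X+np.array(p["t"]);return c[:2]/c[2]*f(p)+[p["cx"],p["cy"]]
def st():
    s=arm.get_state();print(round(s["time_s"],2),np.round(s["tcp_pos"],4),np.round(s["tcp_rot"],4),np.round(s["wrist_force"],1),round(s["gripper_width"],4),round(s["grip_force"],1),np.round(s["joint_positions"],3));return s
E
python3 - <<'E'
from h import *
st()
for n in ["scene","top"]:
    p=arm.camera(n);cv2.imwrite(f"pics/{n}0.png",p["image"])
    print(n,np.round(-np.array(p["R"]).T@p["t"],3),p["fovy"])
    for q in ["vase_a","pin_a","pin_a_shoulder","rail","peg_mid","stand","fork_2","glass_mid","glass_left","tape","jar","weight"]:
        print(q,*[(x.tolist(),s) for x,s in find(p,q)])
E
```

```text
pics
0.0 [ 0.1718 -0.5223  0.3033] [ 9.874e-01  1.582e-01 -1.000e-04 -6.000e-04] [-0.1 -0.3 -0.6] 0.0857 0.0 [-1.32   0.3    1.522 -0.     1.321 -0.067]
scene [1.107 0.126 0.819] 56.382492461485285
vase_a ([0.5783, 0.1108, 0.0316], 0.94) ([0.5929, 0.3085, 0.0321], 0.77) ([0.5859, 0.2072, 0.0295], 0.73)
pin_a ([0.2348, 0.2224, 0.0078], 0.84) ([0.4338, -0.0179, 0.0121], 0.68) ([0.4297, 0.1851, 0.0125], 0.64) ([0.4343, -0.1722, 0.0098], 0.55) ([0.2669, -0.2373, 0.0118], 0.48)
pin_a_shoulder ([0.4765, -0.0003, 0.0117], 0.7) ([0.4742, -0.1553, 0.0122], 0.62) ([0.228, -0.2548, 0.0112], 0.54) ([0.7362, -0.0018, 0.004], 0.35)
rail ([0.6191, 0.203, 0.0039], 0.77)
peg_mid ([0.617, 0.2054, 0.1551], 0.94) ([0.4282, 0.1872, 0.0117], 0.71) ([0.6224, -0.3026, 0.0439], 0.57)
stand ([0.6181, -0.003, -0.0013], 0.62) ([0.6178, -0.1983, 0.0029], 0.61) ([0.5818, 0.1053, 0.0553], 0.26)
fork_2 ([0.62, -0.1, 0.0545], 0.76) ([0.6216, -0.2994, 0.0501], 0.66) ([0.6173, -0.2012, 0.0518], 0.59)
glass_mid ([0.7384, -0.0042, 0.0044], 0.79) ([0.4719, 0.1761, 0.0139], 0.61) ([0.6172, -0.1995, 0.0011], 0.27)
glass_le
[... 515 characters left out ...]
07, 0.0134], 0.55) ([0.3385, 0.3523, -0.0041], 0.42)
pin_a_shoulder ([0.4712, -0.0069, 0.0097], 0.82) ([0.2278, -0.2562, 0.0131], 0.69)
rail ([0.6199, 0.2035, 0.0056], 0.93) ([0.3403, 0.3522, -0.0035], 0.39)
peg_mid ([0.6237, 0.2034, 0.1549], 0.87) ([0.618, -0.3015, 0.0475], 0.47)
stand
fork_2 ([0.617, -0.1027, 0.0503], 0.97) ([0.6202, -0.1948, 0.0513], 0.78) ([0.6188, -0.303, 0.052], 0.67)
glass_mid ([0.7391, -0.0041, 0.0016], 0.87) ([0.2882, -0.3945, -0.0009], 0.29)
glass_left ([0.4268, 0.1838, 0.0116], 0.74) ([0.7711, 0.1904, 0.0026], 0.69)
tape ([0.4353, -0.0267, 0.0113], 0.61) ([0.6206, -0.0048, -0.0031], 0.46)
jar ([0.287, -0.3928, 0.0009], 0.6)
weight ([0.3378, 0.3526, -0.0022], 0.83)
```

View pics/scene0.png

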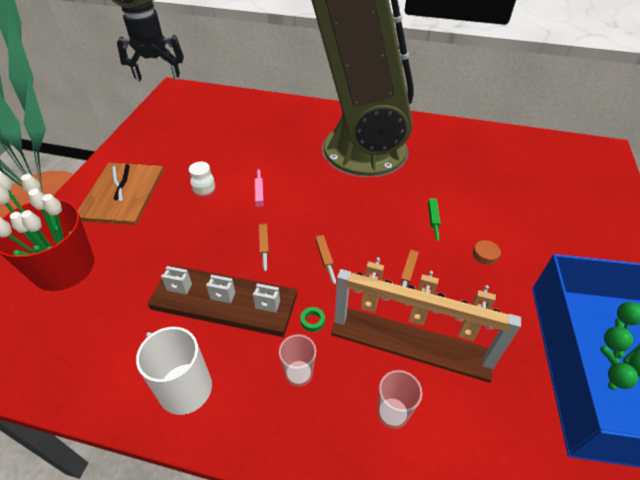

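View pics/top0.png

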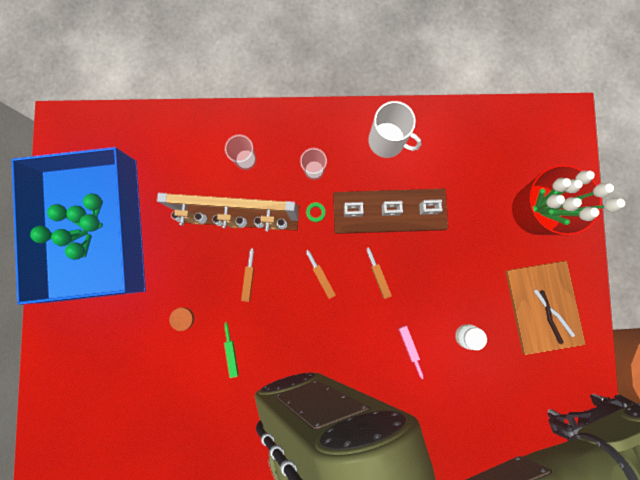

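{"op": "step_arm", "data": {
  "moves": [
    {"az": 0.159},
    {"az": 0.159},
    {"tx": 0.04, "ty": -0.035, "tz": -0.01},
    {"tx": 0.04, "ty": -0.035, "tz": -0.01},
    {"tx": 0.04, "ty": -0.035, "tz": -0.01},
    {"tx": 0.04, "ty": -0.035, "tz": -0.01},
    {"tx": 0.04, "ty": -0.035, "tz": -0.01},
    {"tx": 0.04, "ty": -0.035},
    {"tx": 0.04, "ty": -0.035},
    {"tx": 0.04, "ty": -0.035},
    {"tx": 0.04, "ty": -0.035},
    {}
  ],
  "jaw": 0.6
}}

```text
invalid input at $.moves[0]: expected keys tx, ty, tz, ax, ay, az
```

```bash
python3 - <<'E'
from h import *
st()
p=arm.camera("wrist");cv2.imwrite("pics/w0.png",p["image"])
print(np.round(-np.array(p["R"]).T@p["t"],3),np.round(p["R"],3),p["fovy"])
for q in ["fork_2","stand","pin_a"]: print(q,*[(x.tolist(),s) for x,s in find(p,q)])
ps=[arm.camera(n) for n in ["top","scene"]]
for p in ps:
    for q in ["fork_2","vase_a","pin_a","peg_mid"]: print(q,*[(x.tolist(),s) for x,s in find(p,q)])
E
```

```text
1.3 [ 0.1718 -0.5225  0.3039] [ 0.9874  0.1582  0.     -0.    ] [0.  0.2 0. ] 0.0853 0.0 [-1.32   0.3    1.521  0.     1.321 -0.067]
[ 0.236 -0.501  0.375] [[ 0.311 -0.95   0.   ]
 [-0.915 -0.3    0.27 ]
 [-0.256 -0.084 -0.963]] 63.37591053318995
fork_2
stand
pin_a
fork_2 ([0.6183, -0.3014, 0.0507], 0.7) ([0.6165, -0.1015, 0.0537], 0.69) ([0.6192, -0.1966, 0.0497], 0.59)
vase_a ([0.5727, 0.1078, 0.031], 0.76) ([0.5913, 0.3081, 0.0324], 0.75) ([0.5827, 0.2087, 0.0329], 0.69) ([0.4338, -0.172, 0.0073], 0.62) ([0.471, -0.0043, 0.009], 0.58) ([0.4333, -0.0211, 0.0103], 0.51) ([0.3378, 0.3556, -0.0015], 0.43)
pin_a ([0.2688, -0.2429, 0.0107], 0.95) ([0.4326, -0.0274, 0.0123], 0.89) ([0.4279, 0.1822, 0.0113], 0.89) ([0.4365, -0.1711, 0.0059], 0.73) ([0.2408, 0.2183, 0.0094], 0.64)
peg_mid ([0.6248, 0.2035, 0.1554], 0.61)
fork_2 ([0.6159, -0.2001, 0.0511], 0.9) ([0.621, -0.3003, 0.0504], 0.83)
vase_a ([0.5835, 0.211, 0.0272], 0.85) ([0.5805, 0.1101, 0.0315], 0.74) ([0.6193, -0.0054, 0.0], 0.56)
pin_a ([0.4327, -0.1716, 0.0097], 0.87) ([0.2338, 0.223, 0.0058], 0.74) ([0.4348, -0.0151, 0.0114], 0.64) ([0.2683, -0.2352, 0.0123], 0.63) ([0.4298, 0.1865, 0.0125], 0.56)
peg_mid ([0.6216, 0.2064, 0.1559], 0.69)
```

View pics/w0.png

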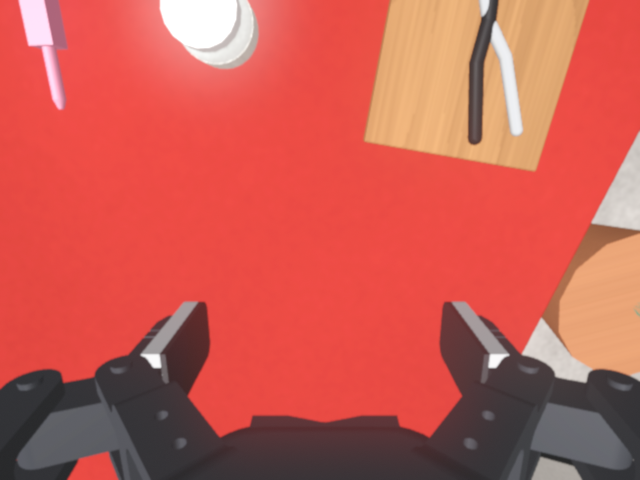

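{"op": "step_arm", "data": {
  "moves": [
    {"tx": 0, "ty": 0, "tz": 0, "ax": 0, "ay": 0, "az": 0.159},
    {"tx": 0, "ty": 0, "tz": 0, "ax": 0, "ay": 0, "az": 0.159},
    {"tx": 0.04, "ty": -0.035, "tz": -0.01, "ax": 0, "ay": 0, "az": 0},
    {"tx": 0.04, "ty": -0.035, "tz": -0.01, "ax": 0, "ay": 0, "az": 0},
    {"tx": 0.04, "ty": -0.035, "tz": -0.01, "ax": 0, "ay": 0, "az": 0},
    {"tx": 0.04, "ty": -0.035, "tz": -0.01, "ax": 0, "ay": 0, "az": 0},
    {"tx": 0.04, "ty": -0.035, "tz": -0.01, "ax": 0, "ay": 0, "az": 0},
    {"tx": 0.04, "ty": -0.035, "tz": 0, "ax": 0, "ay": 0, "az": 0},
    {"tx": 0.04, "ty": -0.035, "tz": 0, "ax": 0, "ay": 0, "az": 0},
    {"tx": 0.04, "ty": -0.035, "tz": 0, "ax": 0, "ay": 0, "az": 0},
    {"tx": 0.04, "ty": -0.035, "tz": 0, "ax": 0, "ay": 0, "az": 0},
    {"tx": 0, "ty": 0, "tz": 0, "ax": 0, "ay": 0, "az": 0}
  ],
  "jaw": 0.6
}}

```text
time_s: 3.5
tcp_pos: [0.5336, -0.2052, 0.3533]
tcp_rot: [1.0, 0.002, -0.0, -0.0]
wrist_force: [-1.1, -1.0, -0.7]
gripper_width: 0.0515
grip_force: 0.0
```

```bash
python3 - <<'E'
from h import *
st()
p=arm.camera("wrist");cv2.imwrite("pics/w1.png",p["image"])
print(np.round(-np.array(p["R"]).T@p["t"],3),np.round(p["R"],3),p["fovy"])
for i in range(3):
    for q in ["fork_2","stand","pin_a"]: print(q,*[(x.tolist(),s) for x,s in find(p,q)])
    p=arm.camera("wrist")
E
```

```text
3.5 [ 0.5336 -0.2052  0.3533] [ 1.0e+00  1.8e-03 -2.0e-04 -3.0e-04] [-1.1 -1.  -0.7] 0.0515 0.0 [-0.431  0.317  1.384  0.     1.441  1.136]
[ 0.601 -0.205  0.424] [[ 0.002 -1.    -0.001]
 [-0.963 -0.002  0.27 ]
 [-0.27   0.    -0.963]] 63.37591053318995
fork_2 ([0.6149, -0.1053, 0.0456], 0.76) ([0.6194, -0.2026, 0.0517], 0.75)
stand ([0.6207, -0.2015, -0.0022], 0.89) ([0.4334, -0.0225, 0.0125], 0.63)
pin_a ([0.4349, -0.1719, 0.0098], 0.94) ([0.4312, -0.0218, 0.0079], 0.75) ([0.2708, -0.2384, 0.0115], 0.64)
fork_2 ([0.6204, -0.2019, 0.0504], 0.88) ([0.616, -0.1023, 0.0515], 0.6)
stand ([0.623, -0.2016, -0.006], 0.84)
pin_a ([0.4329, -0.0239, 0.0067], 0.83) ([0.2686, -0.237, 0.0099], 0.77) ([0.433, -0.1709, 0.011], 0.73)
fork_2 ([0.6186, -0.2043, 0.0487], 0.88) ([0.6201, -0.2997, 0.0509], 0.86) ([0.6155, -0.1027, 0.0475], 0.76)
stand ([0.6184, -0.2014, -0.0022], 0.94) ([0.6212, -0.2036, 0.0508], 0.67) ([0.4733, -0.1517, 0.0115], 0.27)
pin_a ([0.4344, -0.1735, 0.0153], 0.95) ([0.27, -0.2364, 0.0118], 0.7) ([0.4328, -0.0222, 0.0076], 0.63)
```

View pics/w1.png

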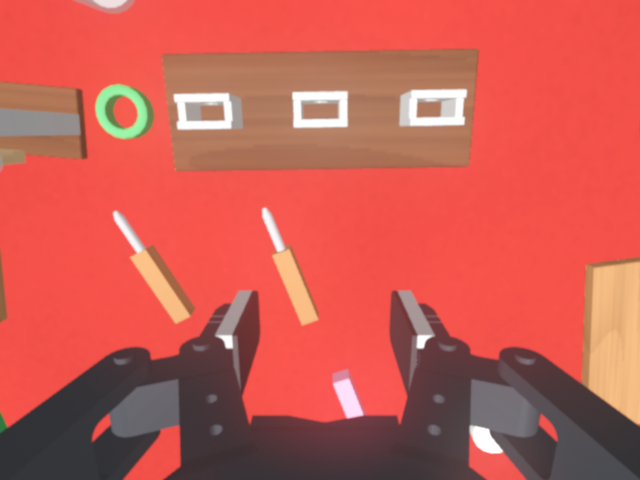

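```bash
cat > seg.py <<'E'
from h import *
def comps(m,lo,hi):
    n,l,s,c=cv2.connectedComponentsWithStats(m.astype(np.uint8));return [(l==i,c[i],s[i]) for i in range(1,n) if lo<s[i,4]<hi]
def pinpose(p,m):
    # m: mask of orange handle's upper face ; pose by back-projection at z=.02
    ys,xs=np.nonzero(m);P=np.array([ray(p,u,v,.02)[:2] for u,v in zip(xs,ys)],np.float32)
    (c,(a,b),ang)=cv2.minAreaRect(P*1000);pts=P-P.mean(0);e=np.linalg.svd(pts,full_matrices=False)[2][0]
    if e[0]<0:e=-e
    return np.array(c)/1000,sorted((a,b)),np.arctan2(e[1],e[0])
def pins(p):
    h=cv2.cvtColor(p["image"],cv2.COLOR_BGR2HSV);m=(h[...,0]>8)&(h[...,0]<20)&(h[...,1]>80)&(h[...,2]>90)
    return [pinpose(p,c[0]) for c in comps(m,300,6000)]
def forks(p,thr=215):
    im=p["image"].astype(int);m=(im.min(2)>thr);r=[]
    for c,_,s in comps(m,40,3000):
        ys,xs=np.nonzero(c);(cc,wh,a)=cv2.minAreaRect(np.stack([xs,ys],1).astype(np.float32));r.append((np.round(ray(p,*cc,.075),4),s[:4].tolist(),round(a,1)))
    return r
E
python3 - <<'E'
from seg import *
p=arm.camera("wrist")
for r in pins(p):print(r)
for r in forks(p):print(r)
im=p["image"];cv2.imwrite("pics/c1.png",cv2.resize(im[30:190,150:490],None,fx=2.3,fy=2.3,interpolation=cv2.INTER_CUBIC))
h=cv2.cvtColor(im,cv2.COLOR_BGR2HSV);print(h[115,250],h[110,204],im[95,204],im[280,290],h[280,290])
E
```

```text
(array([0.60435162, 0.07880879]), [78.71868133544922, 85.06492614746094], np.float32(-0.8053628))
(array([ 0.62266705, -0.30720065]), [12.142900466918945, 22.66564178466797], np.float32(-1.5529644))
(array([ 0.621005  , -0.20050662]), [12.175628662109375, 31.728940963745117], np.float32(-1.5484201))
(array([ 0.43520084, -0.02598642]), [29.63138771057129, 90.5114974975586], np.float32(0.47404906))
(array([ 0.43437057, -0.17313281]), [22.72184944152832, 93.82528686523438], np.float32(0.35145864))
(array([ 0.6986, -0.0338,  0.075 ]), [92, 0, 29, 6], 90.0)
(array([ 0.6211, -0.3007,  0.075 ]), [405, 87, 58, 36], 90.0)
(array([ 0.6197, -0.2007,  0.075 ]), [289, 89, 55, 36], -0.0)
(array([ 0.6177, -0.1013,  0.075 ]), [171, 92, 58, 36], 88.5)
(array([ 0.5132, -0.1568,  0.075 ]), [260, 207, 21, 43], 66.8)
(array([ 0.5106, -0.022 ,  0.075 ]), [111, 211, 29, 41], 55.5)
(array([ 0.3962, -0.1073,  0.075 ]), [219, 335, 13, 13], 90.0)
(array([ 0.3958, -0.3072,  0.075 ]), [417, 335, 14, 13], 0.0)
(array([ 0.3288, -0.2308,  0.075 ]), [333, 378, 28, 39], 68.2)
(array([ 0.276 , -0.3804,  0.075 ]), [471, 426, 29, 25], 58.6)
[ 10 115 178] [ 10 112 177] [255 255 255] [134 192 252] [ 15 119 252]
```

View pics/c1.png

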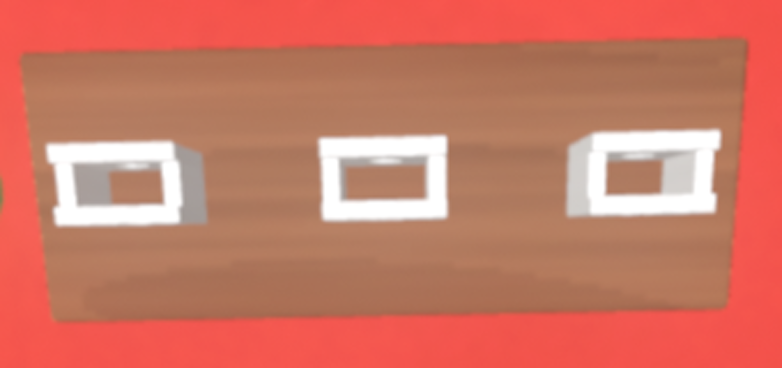

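{"op": "step_arm", "data": {
  "moves": [
    {"tx": 0, "ty": -0.058, "tz": 0, "ax": 0, "ay": 0, "az": 0},
    {"tx": 0, "ty": -0.058, "tz": 0, "ax": 0, "ay": 0, "az": 0},
    {"tx": 0, "ty": -0.058, "tz": 0, "ax": 0, "ay": 0, "az": 0},
    {"tx": 0, "ty": -0.058, "tz": 0, "ax": 0, "ay": 0, "az": 0},
    {"tx": 0, "ty": -0.058, "tz": 0, "ax": 0, "ay": 0, "az": 0},
    {"tx": 0, "ty": -0.058, "tz": 0, "ax": 0, "ay": 0, "az": 0},
    {"tx": -0.015, "ty": -0.056, "tz": 0, "ax": 0, "ay": 0, "az": 0.05},
    {"tx": 0, "ty": 0, "tz": 0, "ax": 0, "ay": 0, "az": 0.05},
    {"tx": 0, "ty": 0, "tz": 0, "ax": 0, "ay": 0, "az": 0}
  ]
}}

```text
time_s: 5.32
tcp_pos: [0.5169, 0.1969, 0.3538]
tcp_rot: [0.999, -0.049, -0.0, 0.0]
wrist_force: [-0.7, -0.4, -0.1]
gripper_width: 0.0515
grip_force: 0.0
```

```bash
python3 - <<'E'
from seg import *
st()
p=arm.camera("wrist");cv2.imwrite("pics/w2.png",p["image"])
for i in range(4):
    for q in ["peg_mid","vase_a","rail"]: print(q,*[(x.tolist(),s) for x,s in find(p,q)])
    if i<3:p=arm.camera("wrist")
for r in pins(p):print(r)
E
```

```text
5.33 [0.5169 0.1969 0.3538] [ 0.9988 -0.0494 -0.      0.    ] [-0.7 -0.4 -0.1] 0.0515 0.0 [ 0.298  0.274  1.439 -0.     1.429  1.967]
peg_mid ([0.6179, 0.2031, 0.1598], 0.91)
vase_a ([0.5954, 0.3049, 0.0276], 0.78) ([0.5827, 0.2092, 0.0299], 0.77) ([0.5778, 0.111, 0.029], 0.62)
rail ([0.6202, 0.2031, 0.0039], 0.61)
peg_mid ([0.6196, 0.2033, 0.1612], 0.9)
vase_a ([0.5791, 0.1098, 0.0309], 0.97) ([0.5938, 0.3059, 0.0305], 0.79) ([0.5852, 0.2065, 0.0307], 0.59)
rail ([0.6195, 0.2032, 0.0061], 0.73) ([0.5775, 0.109, 0.0343], 0.61)
peg_mid ([0.6175, 0.2042, 0.1577], 0.56)
vase_a ([0.5764, 0.1095, 0.0297], 0.79) ([0.5828, 0.208, 0.026], 0.61)
rail ([0.6183, 0.2017, 0.0058], 0.93)
peg_mid ([0.618, 0.2028, 0.159], 0.89)
vase_a ([0.5866, 0.2046, 0.0287], 0.78) ([0.5786, 0.1087, 0.0293], 0.62) ([0.5929, 0.3022, 0.0298], 0.6)
rail ([0.6205, 0.2055, 0.0031], 0.92) ([0.5874, 0.2032, 0.0313], 0.51)
(array([0.64500415, 0.21240857]), [22.181415557861328, 436.8515625], np.float32(1.5029695))
(array([ 0.43490161, -0.01874578]), [24.524513244628906, 97.61266326904297], np.float32(0.49850038))
(array([0.43171625, 0.1794752 ]), [20.755693435668945, 93.21259307861328], np.float32(-0.1196066))
```

View pics/w2.png

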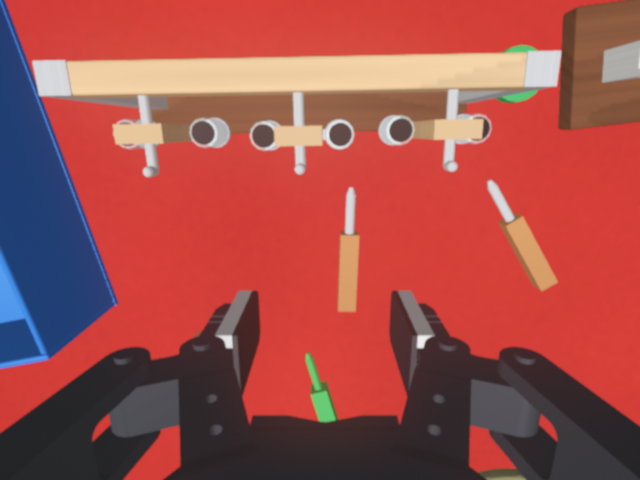

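```bash
cat >> seg.py <<'E'
def blobs(p,z,lo=150,hi=60000):
    h=cv2.cvtColor(p["image"],cv2.COLOR_BGR2HSV);m=(h[...,0]>8)&(h[...,0]<24)&(h[...,1]>50)&(h[...,2]>195)
    r=[]
    for c,cc,s in comps(m,lo,hi):
        ys,xs=np.nonzero(c);P=np.array([ray(p,u,v,z)[:2] for u,v in zip(xs,ys)],np.float32)
        (k,wh,a)=cv2.minAreaRect(P*1000);e=np.linalg.svd(P-P.mean(0),full_matrices=False)[2][0];e=e*np.sign(e[1])
        r.append((s.tolist(),np.round(P.mean(0),4),np.round(np.array(k)/1000,4),np.round(sorted(wh),1),round(float(-np.arctan2(e[0],e[1])),3)))
    return r
E
python3 - <<'E'
from seg import *
p=arm.camera("wrist")
for r in blobs(p,.172):print(r)
for r in blobs(p,.167,5000):print(r)
s=arm.get_state();print(Ro.from_quat(s["tcp_rot"]).as_matrix().round(4))
E
```

```text
([66, 53, 460, 43, 15822], array([0.6192, 0.2036], dtype=float32), array([0.619 , 0.2037]), array([ 19.5, 274.9]), -0.083)
([431, 119, 51, 21, 947], array([0.5772, 0.1072], dtype=float32), array([0.5772, 0.1074]), array([12. , 30.9]), -0.079)
([112, 124, 51, 21, 968], array([0.5944, 0.3067], dtype=float32), array([0.5945, 0.3067]), array([12.1, 30.4]), -0.079)
([273, 126, 49, 21, 967], array([0.5832, 0.2068], dtype=float32), array([0.5831, 0.2069]), array([12.1, 30. ]), -0.083)
([506, 216, 51, 75, 1446], array([0.4901, 0.0574], dtype=float32), array([0.4895, 0.0571]), array([12.8, 56.3]), -1.089)
([338, 235, 21, 77, 1427], array([0.4887, 0.1833], dtype=float32), array([0.488 , 0.1834]), array([13. , 56.2]), 1.449)
([66, 53, 460, 43, 15822], array([0.6198, 0.2038], dtype=float32), array([0.6197, 0.204 ]), array([ 19.9, 280.3]), -0.083)
[[ 0.995 -0.1   -0.   ]
 [-0.1   -0.995  0.   ]
 [-0.    -0.    -1.   ]]
```

{"op": "step_arm", "data": {
  "moves": [
    {"tx": 0, "ty": 0, "tz": 0, "ax": 0, "ay": 0, "az": -0.017},
    {"tx": 0.0225, "ty": 0.0282, "tz": 0.02, "ax": 0, "ay": 0, "az": 0},
    {"tx": 0.0225, "ty": 0.0282, "tz": 0.02, "ax": 0, "ay": 0, "az": 0},
    {"tx": 0.0223, "ty": 0.0283, "tz": 0.02, "ax": 0, "ay": 0, "az": 0},
    {"tx": 0, "ty": 0, "tz": 0.03, "ax": 0, "ay": 0, "az": 0},
    {"tx": 0, "ty": 0, "tz": 0.02, "ax": 0, "ay": 0, "az": 0},
    {"tx": 0, "ty": 0, "tz": 0, "ax": 0, "ay": 0, "az": 0}
  ]
}}

```text
time_s: 7.05
tcp_pos: [0.5767, 0.1064, 0.2426]
tcp_rot: [0.999, -0.041, -0.001, 0.0]
wrist_force: [0.2, 0.1, -0.2]
gripper_width: 0.0511
grip_force: 0.0
```

```bash
python3 - <<'E'
from seg import *
st()
p=arm.camera("wrist");cv2.imwrite("pics/w3.png",p["image"])
for r in blobs(p,.172):print(r)
E
```

```text
7.05 [0.5767 0.1064 0.2426] [ 9.991e-01 -4.140e-02 -1.300e-03  2.000e-04] [ 0.2  0.1 -0.2] 0.0511 0.0 [0.12  0.436 1.483 0.    1.226 1.774]
([0, 194, 428, 50, 20916], array([0.6164, 0.1446], dtype=float32), array([0.6162, 0.1455]), array([ 18.6, 160.2]), -0.082)
([331, 262, 9, 21, 181], array([0.5915, 0.1009], dtype=float32), array([0.5913, 0.1009]), array([3.1, 8.2]), 1.494)
([101, 266, 32, 21, 343], array([0.598 , 0.1866], dtype=float32), array([0.5993, 0.1863]), array([ 6.7, 14. ]), 0.368)
([284, 293, 77, 29, 2135], array([0.5769, 0.1072], dtype=float32), array([0.5768, 0.1072]), array([12.1, 30.3]), -0.086)
([30, 299, 81, 28, 2123], array([0.5831, 0.2074], dtype=float32), array([0.5831, 0.2074]), array([11.8, 30.3]), -0.084)
([456, 326, 36, 32, 479], array([0.5562, 0.0466], dtype=float32), array([0.5544, 0.0467]), array([ 8. , 16.7]), -0.931)
([244, 346, 23, 74, 1201], array([0.5435, 0.1376], dtype=float32), array([0.5444, 0.1384]), array([ 9.4, 36. ]), 1.341)
```

View pics/w3.png

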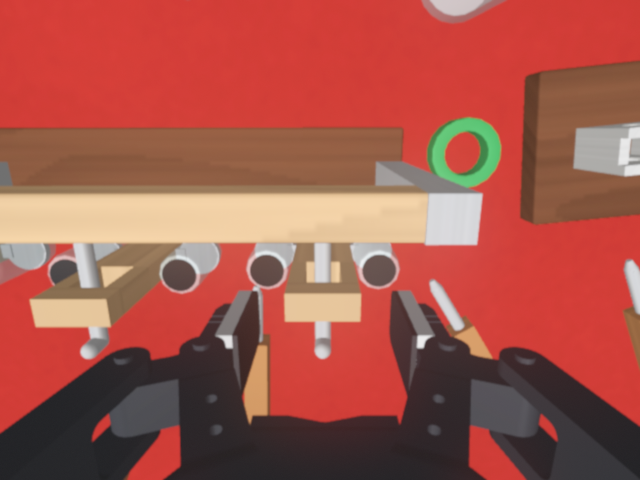

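{"op": "step_arm", "data": {
  "moves": [
    {"tx": 0, "ty": 0.0, "tz": 0.02, "ax": 0, "ay": 0, "az": 0},
    {"tx": 0, "ty": 0, "tz": 0.015, "ax": 0, "ay": 0, "az": 0},
    {"tx": 0, "ty": 0, "tz": 0, "ax": 0, "ay": 0, "az": 0}
  ]
}}

```text
time_s: 7.48
tcp_pos: [0.5769, 0.1065, 0.2085]
tcp_rot: [0.999, -0.041, -0.001, 0.0]
wrist_force: [-0.3, -0.0, 0.9]
gripper_width: 0.0512
grip_force: 0.0
```

{"op": "step_arm", "data": {
  "moves": [
    {"tx": 0, "ty": 0, "tz": 0, "ax": 0, "ay": 0, "az": 0},
    {"tx": 0, "ty": 0, "tz": 0, "ax": 0, "ay": 0, "az": 0},
    {"tx": 0, "ty": 0, "tz": 0, "ax": 0, "ay": 0, "az": 0},
    {"tx": 0, "ty": 0, "tz": 0, "ax": 0, "ay": 0, "az": 0},
    {"tx": 0, "ty": 0, "tz": 0, "ax": 0, "ay": 0, "az": 0}
  ],
  "jaw": 0.2,
  "squeeze": 50
}}

```text
time_s: 8.1
tcp_pos: [0.5774, 0.1066, 0.2099]
tcp_rot: [0.999, -0.042, 0.001, -0.0]
wrist_force: [0.2, -0.2, 6.4]
gripper_width: 0.0295
grip_force: 49.4
```

{"op": "step_arm", "data": {
  "moves": [
    {"tx": 0, "ty": 0, "tz": -0.005, "ax": 0, "ay": 0, "az": 0},
    {"tx": 0, "ty": 0, "tz": -0.005, "ax": 0, "ay": 0, "az": 0},
    {"tx": 0, "ty": 0, "tz": -0.003, "ax": 0, "ay": 0, "az": 0},
    {"tx": 0, "ty": 0, "tz": 0, "ax": 0, "ay": 0, "az": 0}
  ]
}}

```text
time_s: 8.6
tcp_pos: [0.577, 0.1065, 0.222]
tcp_rot: [0.999, -0.042, 0.0, -0.0]
wrist_force: [0.6, -1.0, -2.8]
gripper_width: 0.0288
grip_force: 49.4
```

{"op": "step_arm", "data": {
  "moves": [
    {"tx": -0.015, "ty": 0, "tz": 0, "ax": 0, "ay": 0, "az": 0},
    {"tx": -0.015, "ty": 0, "tz": 0, "ax": 0, "ay": 0, "az": 0},
    {"tx": -0.02, "ty": 0, "tz": 0, "ax": 0, "ay": 0, "az": 0},
    {"tx": -0.02, "ty": 0, "tz": 0, "ax": 0, "ay": 0, "az": 0},
    {"tx": 0, "ty": 0, "tz": 0, "ax": 0, "ay": 0, "az": 0}
  ]
}}

```text
time_s: 9.22
tcp_pos: [0.5066, 0.1124, 0.222]
tcp_rot: [0.999, -0.041, -0.0, 0.0]
wrist_force: [0.7, 0.6, -1.4]
gripper_width: 0.0295
grip_force: 49.4
```

```bash
python3 - <<'E'
from seg import *
st()
p=arm.camera("wrist");cv2.imwrite("pics/w4.png",p["image"])
for r in blobs(p,.185):print(r)
E
```

```text
9.22 [0.5066 0.1124 0.222 ] [ 9.991e-01 -4.140e-02 -1.000e-04  0.000e+00] [ 0.7  0.6 -1.4] 0.0295 49.4 [0.148 0.316 1.702 0.    1.124 1.801]
([0, 0, 463, 34, 15436], array([0.6033, 0.128 ], dtype=float32), array([0.6032, 0.128 ]), array([  7.3, 115. ]), -0.082)
([0, 108, 40, 43, 1524], array([0.5814, 0.188 ], dtype=float32), array([0.5814, 0.1885]), array([10.8, 10.8]), 0.977)
([471, 254, 73, 104, 2828], array([0.5187, 0.0559], dtype=float32), array([0.5181, 0.0556]), array([ 7.9, 35.6]), -1.089)
([305, 290, 40, 28, 1118], array([0.5242, 0.1108], dtype=float32), array([0.5242, 0.1108]), array([ 8.9, 11.9]), -0.084)
([278, 338, 94, 35, 3187], array([0.5068, 0.1124], dtype=float32), array([0.5066, 0.1124]), array([12.1, 29. ]), -0.075)
```

View pics/w4.png

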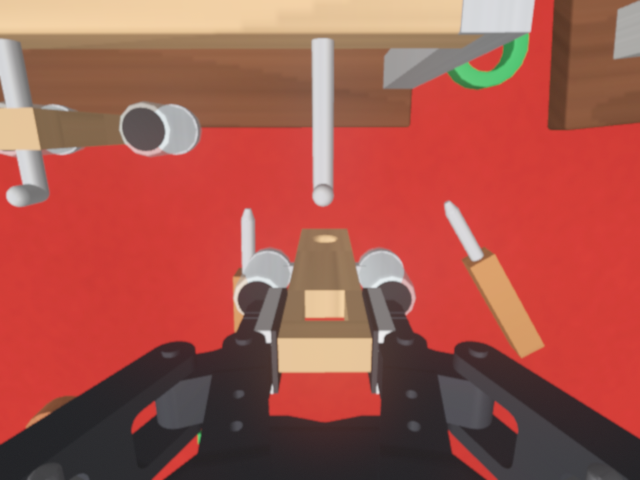

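{"op": "step_arm", "data": {
  "moves": [
    {"tx": 0, "ty": 0, "tz": -0.035, "ax": 0, "ay": 0, "az": -0.05},
    {"tx": 0, "ty": 0, "tz": -0.035, "ax": 0, "ay": 0, "az": -0.05},
    {"tx": 0, "ty": 0.0515, "tz": 0, "ax": 0, "ay": 0, "az": 0},
    {"tx": 0, "ty": 0.0515, "tz": 0, "ax": 0, "ay": 0, "az": 0},
    {"tx": 0, "ty": 0.0515, "tz": 0, "ax": 0, "ay": 0, "az": 0},
    {"tx": 0, "ty": 0.0515, "tz": 0, "ax": 0, "ay": 0, "az": 0},
    {"tx": 0, "ty": 0.0515, "tz": 0, "ax": 0, "ay": 0, "az": 0},
    {"tx": 0, "ty": 0.0515, "tz": 0, "ax": 0, "ay": 0, "az": 0},
    {"tx": 0.03, "ty": 0.053, "tz": 0, "ax": 0, "ay": 0, "az": 0},
    {"tx": 0.0374, "ty": 0.053, "tz": 0, "ax": 0, "ay": 0, "az": 0},
    {"tx": 0.04, "ty": 0, "tz": 0, "ax": 0, "ay": 0, "az": 0},
    {"tx": 0, "ty": 0, "tz": 0, "ax": 0, "ay": 0, "az": 0}
  ]
}}

```text
time_s: 10.78
tcp_pos: [0.6219, -0.2994, 0.2897]
tcp_rot: [1.0, 0.009, -0.001, -0.001]
wrist_force: [-0.6, -0.5, -1.8]
gripper_width: 0.0294
grip_force: 50.3
```

```bash
python3 - <<'E'
from seg import *
s=st();print(Ro.from_quat(s["tcp_rot"]).as_matrix().round(4).tolist())
p=arm.camera("wrist");cv2.imwrite("pics/w5.png",p["image"])
for r in forks(p):print(r)
for r in blobs(p,.255):print(r)
E
```

```text
10.78 [ 0.6219 -0.2994  0.2897] [ 1.0e+00  8.6e-03 -7.0e-04 -5.0e-04] [-0.6 -0.5 -1.8] 0.0294 50.3 [-0.502  0.635  1.071  0.     1.437  1.052]
[[0.9999, 0.0171, -0.0014], [0.0171, -0.9999, 0.001], [-0.0014, -0.001, -1.0]]
(array([ 0.7696, -0.2628,  0.075 ]), [265, 0, 15, 5], 90.0)
(array([ 0.639 , -0.3012,  0.075 ]), [321, 200, 14, 4], 90.0)
(array([ 0.623 , -0.2015,  0.075 ]), [162, 207, 66, 28], 90.0)
(array([ 0.6246, -0.3007,  0.075 ]), [296, 207, 62, 28], 90.0)
(array([ 0.621 , -0.1021,  0.075 ]), [28, 208, 70, 27], 90.0)
(array([ 0.6173, -0.2105,  0.075 ]), [201, 226, 13, 5], 90.0)
(array([ 0.6066, -0.1008,  0.075 ]), [34, 236, 61, 8], 90.0)
(array([ 0.6082, -0.2007,  0.075 ]), [165, 236, 61, 8], 90.0)
(array([ 0.6101, -0.3208,  0.075 ]), [349, 236, 8, 8], 90.0)
(array([ 0.5826, -0.2495,  0.075 ]), [235, 251, 58, 50], 72.8)
(array([ 0.587 , -0.3433,  0.075 ]), [357, 251, 50, 37], 82.4)
(array([ 0.5366, -0.1727,  0.075 ]), [159, 307, 20, 34], 62.2)
(array([ 0.5272, -0.0451,  0.075 ]), [0, 313, 28, 38], 51.3)
(array([ 0.5264, -0.252 ,  0.075 ]), [260, 331, 11, 12], 90.0)
(array([ 0.528 , -0.3491,  0.075 ]), [378, 331, 12, 12], 90.0)
([314, 234, 24, 9, 183], array([ 0.6605, -0.299 ], dtype=float32), array([ 0.6606, -0.2991]), array([2.3, 6.5]), 0.011)
([304, 289, 44, 32, 1201], array([ 0.6406, -0.2991], dtype=float32), array([ 0.6402, -0.2994]), array([10. , 12.8]), -0.091)
([277, 337, 95, 36, 3287], array([ 0.6236, -0.2993], dtype=float32), array([ 0.6234, -0.2993]), array([12.2, 28.7]), 0.019)
([14, 349, 56, 60, 1197], array([ 0.6136, -0.211 ], dtype=float32), array([ 0.6133, -0.2111]), array([ 6.4, 21.4]), -1.092)
([534, 360, 106, 78, 4240], array([ 0.6125, -0.3876], dtype=float32), array([ 0.6153, -0.3891]), array([20.8, 45.4]), -0.509)
```

View pics/w5.png

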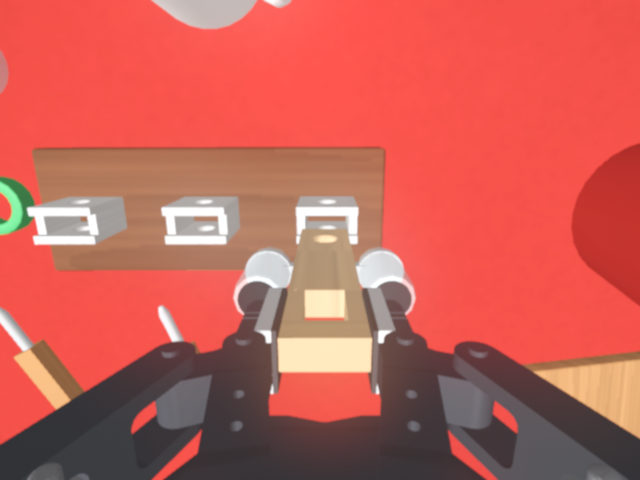

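{"op": "step_arm", "data": {
  "moves": [
    {"tx": 0, "ty": 0, "tz": 0.02, "ax": 0, "ay": 0, "az": 0},
    {"tx": 0, "ty": 0, "tz": 0.01, "ax": 0, "ay": 0, "az": 0},
    {"tx": 0, "ty": 0, "tz": 0, "ax": 0, "ay": 0, "az": 0},
    {"tx": 0, "ty": 0, "tz": 0, "ax": 0, "ay": 0, "az": 0}
  ]
}}

```text
time_s: 11.32
tcp_pos: [0.6203, -0.2991, 0.2629]
tcp_rot: [1.0, 0.008, 0.001, 0.0]
wrist_force: [0.5, 0.7, -1.5]
gripper_width: 0.0294
grip_force: 50.3
```

{"op": "step_arm", "data": {
  "moves": [
    {"tx": 0.0008, "ty": 0.0014, "tz": 0, "ax": 0, "ay": 0, "az": 0},
    {"tx": 0, "ty": 0, "tz": 0, "ax": 0, "ay": 0, "az": 0},
    {"tx": 0, "ty": 0, "tz": 0.008, "ax": 0, "ay": 0, "az": 0},
    {"tx": 0, "ty": 0, "tz": 0.008, "ax": 0, "ay": 0, "az": 0},
    {"tx": 0, "ty": 0, "tz": 0.008, "ax": 0, "ay": 0, "az": 0},
    {"tx": 0, "ty": 0, "tz": 0, "ax": 0, "ay": 0, "az": 0}
  ]
}}

```text
time_s: 12.08
tcp_pos: [0.6209, -0.3002, 0.2368]
tcp_rot: [1.0, 0.008, -0.001, -0.0]
wrist_force: [-0.2, 0.8, -1.5]
gripper_width: 0.0294
grip_force: 50.3
```

Entered (foot ≈ 17 mm below the cheek tops) with no contact. Continue.

{"op": "step_arm", "data": {
  "moves": [
    {"tx": 0, "ty": 0, "tz": 0.01, "ax": 0, "ay": 0, "az": 0},
    {"tx": 0, "ty": 0, "tz": 0.01, "ax": 0, "ay": 0, "az": 0},
    {"tx": 0, "ty": 0, "tz": 0.006, "ax": 0, "ay": 0, "az": 0},
    {"tx": 0, "ty": 0, "tz": 0.004, "ax": 0, "ay": 0, "az": 0},
    {"tx": 0, "ty": 0, "tz": 0, "ax": 0, "ay": 0, "az": 0}
  ]
}}

```text
time_s: 12.7
tcp_pos: [0.621, -0.3003, 0.2076]
tcp_rot: [1.0, 0.008, -0.0, -0.0]
wrist_force: [-0.9, -0.1, -2.2]
gripper_width: 0.0293
grip_force: 50.3
```

{"op": "step_arm", "data": {
  "moves": [
    {"tx": 0, "ty": 0, "tz": 0.0015, "ax": 0, "ay": 0, "az": 0},
    {"tx": 0, "ty": 0, "tz": 0.0012, "ax": 0, "ay": 0, "az": 0},
    {"tx": 0, "ty": 0, "tz": 0, "ax": 0, "ay": 0, "az": 0}
  ]
}}

```text
time_s: 13.08
tcp_pos: [0.6211, -0.3003, 0.2053]
tcp_rot: [1.0, 0.008, 0.0, 0.0]
wrist_force: [0.0, 0.2, -1.8]
gripper_width: 0.0291
grip_force: 50.5
```

{"op": "step_arm", "data": {
  "moves": [
    {"tx": 0, "ty": 0, "tz": 0, "ax": 0, "ay": 0, "az": 0},
    {"tx": 0, "ty": 0, "tz": 0, "ax": 0, "ay": 0, "az": 0},
    {"tx": 0, "ty": 0, "tz": 0, "ax": 0, "ay": 0, "az": 0},
    {"tx": 0, "ty": 0, "tz": -0.03, "ax": 0, "ay": 0, "az": 0},
    {"tx": 0, "ty": 0, "tz": -0.04, "ax": 0, "ay": 0, "az": 0},
    {"tx": 0, "ty": 0, "tz": 0, "ax": 0, "ay": 0, "az": 0}
  ],
  "jaw": 0.6
}}

```text
time_s: 13.82
tcp_pos: [0.6216, -0.3006, 0.2791]
tcp_rot: [1.0, 0.008, 0.003, 0.001]
wrist_force: [-0.3, 0.1, 0.0]
gripper_width: 0.0512
grip_force: 0.0
```

```bash
python3 - <<'E'
from seg import *
s=st()
p=arm.camera("wrist");cv2.imwrite("pics/w6.png",p["image"])
for r in blobs(p,.167):print(r)
E
```

```text
13.82 [ 0.6216 -0.3006  0.2791] [1.     0.0084 0.0027 0.0015] [-0.3  0.1  0. ] 0.0512 0.0 [-0.504  0.639  1.089  0.     1.407  1.051]
([308, 242, 31, 16, 471], array([ 0.6338, -0.2999], dtype=float32), array([ 0.6338, -0.3001]), array([ 7.7, 14.8]), 0.005)
([292, 263, 63, 24, 1471], array([ 0.6208, -0.3001], dtype=float32), array([ 0.6207, -0.3002]), array([12.2, 31. ]), 0.018)
([2, 357, 47, 50, 976], array([ 0.5569, -0.14  ], dtype=float32), array([ 0.5565, -0.1402]), array([11.6, 29.4]), -1.104)
([572, 367, 68, 58, 2044], array([ 0.5564, -0.4617], dtype=float32), array([ 0.5593, -0.4646]), array([25.4, 53.5]), -0.623)
([539, 415, 18, 25, 186], array([ 0.5316, -0.428 ], dtype=float32), array([ 0.531 , -0.4286]), array([ 4.8, 19.2]), -0.895)
```

{"op": "step_arm", "data": {
  "moves": [
    {"tx": 0, "ty": -0.05, "tz": -0.01, "ax": 0, "ay": 0, "az": 0},
    {"tx": 0, "ty": -0.0573, "tz": 0, "ax": 0, "ay": 0, "az": 0},
    {"tx": 0, "ty": -0.0573, "tz": 0, "ax": 0, "ay": 0, "az": 0},
    {"tx": 0, "ty": -0.0573, "tz": 0, "ax": 0, "ay": 0, "az": 0},
    {"tx": 0, "ty": -0.0573, "tz": 0, "ax": 0, "ay": 0, "az": 0},
    {"tx": 0, "ty": -0.0573, "tz": 0, "ax": 0, "ay": 0, "az": 0},
    {"tx": 0, "ty": -0.0573, "tz": 0, "ax": 0, "ay": 0, "az": 0},
    {"tx": -0.015, "ty": -0.0573, "tz": 0, "ax": 0, "ay": 0, "az": 0},
    {"tx": -0.0145, "ty": -0.0571, "tz": 0, "ax": 0, "ay": 0, "az": 0},
    {"tx": 0, "ty": 0, "tz": 0, "ax": 0, "ay": 0, "az": 0.1},
    {"tx": 0, "ty": 0, "tz": 0.02, "ax": 0, "ay": 0, "az": 0},
    {"tx": 0, "ty": 0, "tz": 0, "ax": 0, "ay": 0, "az": 0}
  ]
}}

```text
time_s: 15.38
tcp_pos: [0.5824, 0.2072, 0.2629]
tcp_rot: [0.999, -0.041, -0.002, 0.001]
wrist_force: [0.6, -0.2, 1.1]
gripper_width: 0.0512
grip_force: 0.0
```

```bash
cat >> seg.py <<'E'
def nearest(p,z,xy,tol=.03):
    r=[b for b in blobs(p,z) if np.hypot(*(b[2]-xy))<tol]
    return r
def delta(s,x,y,z,yaw):
    M=Ro.from_quat(s["tcp_rot"]).as_matrix();y0=np.arctan2(M[1,0],M[0,0]);d=np.array([x,y,z])-s["tcp_pos"]
    T=np.array([[np.cos(yaw),np.sin(yaw),0],[np.sin(yaw),-np.cos(yaw),0],[0,0,-1]])
    print("az first",round(y0-yaw,4),"then",np.round(T.T@d,4))
E
python3 - <<'E'
from seg import *
s=st()
p=arm.camera("wrist")
for r in nearest(p,.172,[.583,.207]):print(r)
delta(s,.5831,.2072,.209,-.083)
E
```

```text
15.38 [0.5824 0.2072 0.2629] [ 9.991e-01 -4.140e-02 -2.000e-03  7.000e-04] [ 0.6 -0.2  1.1] 0.0512 0.0 [ 0.283  0.486  1.36  -0.     1.299  1.936]
([290, 274, 69, 26, 1753], array([0.5829, 0.207 ], dtype=float32), array([0.5828, 0.2071]), array([12. , 30.4]), -0.084)
az first 0.0001 then [ 0.0007 -0.      0.0539]
```

{"op": "step_arm", "data": {
  "moves": [
    {"tx": 0.0004, "ty": 0, "tz": 0.03, "ax": 0, "ay": 0, "az": 0},
    {"tx": 0, "ty": 0, "tz": 0.024, "ax": 0, "ay": 0, "az": 0},
    {"tx": 0, "ty": 0, "tz": 0, "ax": 0, "ay": 0, "az": 0}
  ]
}}

```text
time_s: 15.8
tcp_pos: [0.5831, 0.207, 0.2101]
tcp_rot: [0.999, -0.042, -0.001, 0.0]
wrist_force: [-0.3, -0.2, 0.9]
gripper_width: 0.0511
grip_force: 0.0
```

{"op": "step_arm", "data": {
  "moves": [
    {"tx": 0, "ty": 0, "tz": 0, "ax": 0, "ay": 0, "az": 0},
    {"tx": 0, "ty": 0, "tz": 0, "ax": 0, "ay": 0, "az": 0},
    {"tx": 0, "ty": 0, "tz": 0, "ax": 0, "ay": 0, "az": 0},
    {"tx": 0, "ty": 0, "tz": 0, "ax": 0, "ay": 0, "az": 0},
    {"tx": 0, "ty": 0, "tz": 0, "ax": 0, "ay": 0, "az": 0}
  ],
  "jaw": 0.2
}}

```text
time_s: 16.42
tcp_pos: [0.5839, 0.2074, 0.2128]
tcp_rot: [0.999, -0.042, 0.001, -0.0]
wrist_force: [0.7, -0.5, 7.3]
gripper_width: 0.0289
grip_force: 50.1
```

{"op": "step_arm", "data": {
  "moves": [
    {"tx": 0, "ty": 0, "tz": -0.005, "ax": 0, "ay": 0, "az": 0},
    {"tx": 0, "ty": 0, "tz": -0.005, "ax": 0, "ay": 0, "az": 0},
    {"tx": 0, "ty": 0, "tz": -0.003, "ax": 0, "ay": 0, "az": 0},
    {"tx": 0, "ty": 0, "tz": 0, "ax": 0, "ay": 0, "az": 0}
  ]
}}

```text
time_s: 16.92
tcp_pos: [0.5834, 0.2073, 0.2244]
tcp_rot: [0.999, -0.042, 0.0, -0.0]
wrist_force: [-0.2, 1.0, -1.8]
gripper_width: 0.0289
grip_force: 49.5
```

{"op": "step_arm", "data": {
  "moves": [
    {"tx": -0.015, "ty": 0, "tz": 0, "ax": 0, "ay": 0, "az": 0},
    {"tx": -0.015, "ty": 0, "tz": 0, "ax": 0, "ay": 0, "az": 0},
    {"tx": -0.02, "ty": 0, "tz": 0, "ax": 0, "ay": 0, "az": 0},
    {"tx": -0.02, "ty": 0, "tz": 0, "ax": 0, "ay": 0, "az": 0},
    {"tx": 0, "ty": 0, "tz": 0, "ax": 0, "ay": 0, "az": 0}
  ]
}}

```text
time_s: 17.55
tcp_pos: [0.513, 0.2133, 0.2243]
tcp_rot: [0.999, -0.041, -0.0, 0.0]
wrist_force: [0.1, -0.1, -1.2]
gripper_width: 0.0294
grip_force: 49.4
```

```bash
python3 - <<'E'
from seg import *
s=st()
p=arm.camera("wrist")
for r in nearest(p,.185,s["tcp_pos"][:2]):print(r)
delta(s,.6195,-.2007,.265,.017)
E
```

```text
17.55 [0.513  0.2133 0.2243] [ 9.991e-01 -4.130e-02 -1.000e-04  0.000e+00] [ 0.1 -0.1 -1.2] 0.0294 49.4 [ 0.328  0.389  1.595 -0.     1.158  1.981]
([306, 289, 39, 27, 1052], array([0.53  , 0.2116], dtype=float32), array([0.5299, 0.2116]), array([ 8.7, 11.8]), -0.089)
([279, 335, 91, 42, 3099], array([0.5127, 0.213 ], dtype=float32), array([0.5113, 0.2133]), array([14.9, 28.7]), -0.111)
az first -0.0995 then [ 0.0994  0.4157 -0.0407]
```

{"op": "step_arm", "data": {
  "moves": [
    {"tx": 0, "ty": 0, "tz": -0.035, "ax": 0, "ay": 0, "az": -0.05},
    {"tx": 0, "ty": 0, "tz": -0.035, "ax": 0, "ay": 0, "az": -0.05},
    {"tx": 0, "ty": 0.0515, "tz": 0, "ax": 0, "ay": 0, "az": 0},
    {"tx": 0, "ty": 0.0515, "tz": 0, "ax": 0, "ay": 0, "az": 0},
    {"tx": 0, "ty": 0.0515, "tz": 0, "ax": 0, "ay": 0, "az": 0},
    {"tx": 0, "ty": 0.0515, "tz": 0, "ax": 0, "ay": 0, "az": 0},
    {"tx": 0, "ty": 0.0515, "tz": 0, "ax": 0, "ay": 0, "az": 0},
    {"tx": 0, "ty": 0.0515, "tz": 0, "ax": 0, "ay": 0, "az": 0},
    {"tx": 0, "ty": 0.0535, "tz": 0, "ax": 0, "ay": 0, "az": 0},
    {"tx": 0.0194, "ty": 0.0535, "tz": 0, "ax": 0, "ay": 0, "az": 0},
    {"tx": 0.04, "ty": 0, "tz": 0, "ax": 0, "ay": 0, "az": 0},
    {"tx": 0.04, "ty": 0, "tz": 0.01, "ax": 0, "ay": 0, "az": 0}
  ]
}}

```text
time_s: 19.1
tcp_pos: [0.6215, -0.2028, 0.2846]
tcp_rot: [1.0, 0.007, 0.001, 0.0]
wrist_force: [-0.2, -0.4, -1.6]
gripper_width: 0.0293
grip_force: 50.1
```

{"op": "step_arm", "data": {
  "moves": [
    {"tx": 0, "ty": 0, "tz": 0.018, "ax": 0, "ay": 0, "az": 0},
    {"tx": 0, "ty": 0, "tz": 0, "ax": 0, "ay": 0, "az": 0},
    {"tx": 0, "ty": 0, "tz": 0, "ax": 0, "ay": 0, "az": 0}
  ]
}}

```text
time_s: 19.48
tcp_pos: [0.6197, -0.2015, 0.267]
tcp_rot: [1.0, 0.008, 0.0, 0.0]
wrist_force: [0.3, -0.3, -1.7]
gripper_width: 0.0292
grip_force: 50.1
```

```bash
python3 - <<'E'
from seg import *
s=st()
p=arm.camera("wrist")
delta(s,.6195,-.2007,.2085,.017)
for r in nearest(p,s["tcp_pos"][2]-.038,s["tcp_pos"][:2]):print(r)
for r in forks(p):
    if abs(r[0][0]-.62)<.02: print(r)
E
```

```text
19.48 [ 0.6197 -0.2015  0.267 ] [1.0e+00 8.2e-03 3.0e-04 1.0e-04] [ 0.3 -0.3 -1.7] 0.0292 50.1 [-0.371  0.557  1.245 -0.     1.339  1.184]
az first -0.0006 then [-0.0002 -0.0008  0.0585]
([305, 288, 41, 29, 1119], array([ 0.6374, -0.2013], dtype=float32), array([ 0.6374, -0.2015]), array([ 9.2, 12.3]), -0.032)
([276, 335, 95, 83, 3860], array([ 0.6169, -0.1992], dtype=float32), array([ 0.611 , -0.2008]), array([30.1, 30.4]), 0.678)
(array([ 0.631 , -0.3009,  0.075 ]), [435, 213, 68, 15], 4.2)
(array([ 0.6211, -0.1011,  0.075 ]), [145, 214, 71, 29], 90.0)
(array([ 0.6229, -0.2009,  0.075 ]), [291, 214, 66, 28], 90.0)
(array([ 0.6114, -0.2824,  0.075 ]), [428, 238, 26, 20], 51.0)
(array([ 0.6062, -0.1012,  0.075 ]), [150, 245, 65, 8], 90.0)
```

{"op": "step_arm", "data": {
  "moves": [
    {"tx": 0, "ty": -0.0008, "tz": 0.008, "ax": 0, "ay": 0, "az": 0},
    {"tx": 0, "ty": 0, "tz": 0.008, "ax": 0, "ay": 0, "az": 0},
    {"tx": 0, "ty": 0, "tz": 0.008, "ax": 0, "ay": 0, "az": 0},
    {"tx": 0, "ty": 0, "tz": 0, "ax": 0, "ay": 0, "az": 0}
  ]
}}

```text
time_s: 20.02
tcp_pos: [0.6198, -0.2003, 0.2412]
tcp_rot: [1.0, 0.008, -0.001, -0.0]
wrist_force: [-0.7, -0.5, -1.1]
gripper_width: 0.0292
grip_force: 50.1
```

{"op": "step_arm", "data": {
  "moves": [
    {"tx": 0, "ty": 0, "tz": 0.01, "ax": 0, "ay": 0, "az": 0},
    {"tx": 0, "ty": 0, "tz": 0.01, "ax": 0, "ay": 0, "az": 0},
    {"tx": 0, "ty": 0, "tz": 0.008, "ax": 0, "ay": 0, "az": 0},
    {"tx": 0, "ty": 0, "tz": 0.005, "ax": 0, "ay": 0, "az": 0},
    {"tx": 0, "ty": 0, "tz": 0.002, "ax": 0, "ay": 0, "az": 0},
    {"tx": 0, "ty": 0, "tz": 0, "ax": 0, "ay": 0, "az": 0}
  ]
}}

```text
time_s: 20.78
tcp_pos: [0.6203, -0.2004, 0.2081]
tcp_rot: [1.0, 0.008, 0.001, 0.0]
wrist_force: [-0.8, 0.6, 4.3]
gripper_width: 0.0288
grip_force: 50.7
```

{"op": "step_arm", "data": {
  "moves": [
    {"tx": 0, "ty": 0, "tz": 0, "ax": 0, "ay": 0, "az": 0},
    {"tx": 0, "ty": 0, "tz": 0, "ax": 0, "ay": 0, "az": 0},
    {"tx": 0, "ty": 0, "tz": 0, "ax": 0, "ay": 0, "az": 0},
    {"tx": 0, "ty": 0, "tz": -0.03, "ax": 0, "ay": 0, "az": 0},
    {"tx": 0, "ty": 0, "tz": -0.05, "ax": 0, "ay": 0, "az": 0},
    {"tx": 0, "ty": 0, "tz": 0, "ax": 0, "ay": 0, "az": 0}
  ],
  "jaw": 0.6
}}

```text
time_s: 21.52
tcp_pos: [0.6208, -0.2006, 0.2916]
tcp_rot: [1.0, 0.008, 0.003, 0.001]
wrist_force: [0.1, 0.2, -0.4]
gripper_width: 0.0513
grip_force: 0.0
```

```bash
python3 - <<'E'
from seg import *
s=st()
p=arm.camera("wrist")
delta(s,.5943,.3067,.265,.017)
for r in nearest(p,.167,[.62,-.2])+nearest(p,.167,[.62,-.3]):print(r)
E
```

```text
21.52 [ 0.6208 -0.2006  0.2916] [1.     0.0084 0.0033 0.0013] [ 0.1  0.2 -0.4] 0.0513 0.0 [-0.369  0.538  1.215  0.     1.381  1.185]
az first -0.0002 then [-0.0178 -0.5077  0.0266]
([310, 237, 29, 14, 363], array([ 0.6324, -0.2006], dtype=float32), array([ 0.6326, -0.2006]), array([ 7.1, 14.7]), 0.006)
([295, 256, 59, 23, 1331], array([ 0.6197, -0.2007], dtype=float32), array([ 0.6196, -0.2007]), array([12.4, 30.9]), 0.014)
([442, 227, 99, 53, 1954], array([ 0.6228, -0.2923], dtype=float32), array([ 0.6243, -0.2871]), array([20.5, 59.2]), -0.255)
([472, 238, 42, 14, 362], array([ 0.6334, -0.288 ], dtype=float32), array([ 0.6334, -0.2889]), array([ 7.1, 22.2]), -0.242)
```

{"op": "step_arm", "data": {
  "moves": [
    {"tx": 0, "ty": -0.05, "tz": 0, "ax": 0, "ay": 0, "az": 0},
    {"tx": 0, "ty": -0.0572, "tz": 0, "ax": 0, "ay": 0, "az": 0},
    {"tx": 0, "ty": -0.0572, "tz": 0, "ax": 0, "ay": 0, "az": 0},
    {"tx": 0, "ty": -0.0572, "tz": 0, "ax": 0, "ay": 0, "az": 0},
    {"tx": 0, "ty": -0.0572, "tz": 0, "ax": 0, "ay": 0, "az": 0},
    {"tx": 0, "ty": -0.0572, "tz": 0, "ax": 0, "ay": 0, "az": 0},
    {"tx": 0, "ty": -0.0572, "tz": 0, "ax": 0, "ay": 0, "az": 0},
    {"tx": -0.008, "ty": -0.0572, "tz": 0, "ax": 0, "ay": 0, "az": 0},
    {"tx": -0.0087, "ty": -0.057, "tz": 0, "ax": 0, "ay": 0, "az": 0},
    {"tx": 0, "ty": 0, "tz": 0, "ax": 0, "ay": 0, "az": 0.1},
    {"tx": 0, "ty": 0, "tz": 0.025, "ax": 0, "ay": 0, "az": 0},
    {"tx": 0, "ty": 0, "tz": 0, "ax": 0, "ay": 0, "az": 0}
  ]
}}

```text
time_s: 23.08
tcp_pos: [0.5941, 0.3065, 0.2591]
tcp_rot: [0.999, -0.041, -0.002, 0.001]
wrist_force: [0.1, 0.3, -0.3]
gripper_width: 0.0511
grip_force: 0.0
```

```bash
python3 - <<'E'
from seg import *
s=st()
p=arm.camera("wrist")
for r in nearest(p,.172,[.594,.307]):print(r)
delta(s,.5943,.3067,.209,-.083)
E
```

```text
23.07 [0.5941 0.3065 0.2591] [ 0.9991 -0.0415 -0.0024  0.0012] [ 0.1  0.3 -0.3] 0.0511 0.0 [0.421 0.604 1.19  0.    1.353 2.075]
([289, 278, 70, 27, 1790], array([0.5938, 0.3064], dtype=float32), array([0.5937, 0.3065]), array([12.3, 30.2]), -0.088)
az first 0.0001 then [ 0.0002 -0.0003  0.0501]
```

{"op": "step_arm", "data": {
  "moves": [
    {"tx": 0, "ty": 0, "tz": 0.03, "ax": 0, "ay": 0, "az": 0},
    {"tx": 0, "ty": 0, "tz": 0.019, "ax": 0, "ay": 0, "az": 0},
    {"tx": 0, "ty": 0, "tz": 0, "ax": 0, "ay": 0, "az": 0}
  ]
}}

```text
time_s: 23.5
tcp_pos: [0.5946, 0.3064, 0.212]
tcp_rot: [0.999, -0.042, -0.001, 0.001]
wrist_force: [-0.4, 0.4, -0.2]
gripper_width: 0.0515
grip_force: 0.0
```

{"op": "step_arm", "data": {
  "moves": [
    {"tx": 0, "ty": 0, "tz": 0, "ax": 0, "ay": 0, "az": 0},
    {"tx": 0, "ty": 0, "tz": 0, "ax": 0, "ay": 0, "az": 0},
    {"tx": 0, "ty": 0, "tz": 0, "ax": 0, "ay": 0, "az": 0},
    {"tx": 0, "ty": 0, "tz": 0, "ax": 0, "ay": 0, "az": 0},
    {"tx": 0, "ty": 0, "tz": 0, "ax": 0, "ay": 0, "az": 0}
  ],
  "jaw": 0.2
}}

```text
time_s: 24.12
tcp_pos: [0.5952, 0.3068, 0.2146]
tcp_rot: [0.999, -0.042, 0.001, -0.001]
wrist_force: [1.5, 0.4, 5.6]
gripper_width: 0.0287
grip_force: 50.5
```

{"op": "step_arm", "data": {
  "moves": [
    {"tx": 0, "ty": 0, "tz": -0.005, "ax": 0, "ay": 0, "az": 0},
    {"tx": 0, "ty": 0, "tz": -0.005, "ax": 0, "ay": 0, "az": 0},
    {"tx": 0, "ty": 0, "tz": -0.003, "ax": 0, "ay": 0, "az": 0},
    {"tx": 0, "ty": 0, "tz": 0, "ax": 0, "ay": 0, "az": 0}
  ]
}}

```text
time_s: 24.62
tcp_pos: [0.5948, 0.3067, 0.2264]
tcp_rot: [0.999, -0.042, 0.0, -0.0]
wrist_force: [-0.1, -0.0, -0.6]
gripper_width: 0.0292
grip_force: 49.9
```

{"op": "step_arm", "data": {
  "moves": [
    {"tx": -0.015, "ty": 0, "tz": 0, "ax": 0, "ay": 0, "az": 0},
    {"tx": -0.015, "ty": 0, "tz": 0, "ax": 0, "ay": 0, "az": 0},
    {"tx": -0.02, "ty": 0, "tz": 0, "ax": 0, "ay": 0, "az": 0},
    {"tx": -0.02, "ty": 0, "tz": 0, "ax": 0, "ay": 0, "az": 0},
    {"tx": 0, "ty": 0, "tz": 0, "ax": 0, "ay": 0, "az": 0}
  ]
}}

```text
time_s: 25.25
tcp_pos: [0.5243, 0.3128, 0.2263]
tcp_rot: [0.999, -0.041, -0.0, 0.0]
wrist_force: [0.7, -0.3, -1.2]
gripper_width: 0.0293
grip_force: 49.8
```

```bash
python3 - <<'E'
from seg import *
s=st()
p=arm.camera("wrist")
for r in nearest(p,.185,s["tcp_pos"][:2]):print(r)
delta(s,.6177,-.1012,.265,.017)
E
```

```text
25.25 [0.5243 0.3128 0.2263] [ 9.992e-01 -4.110e-02 -1.000e-04  0.000e+00] [ 0.7 -0.3 -1.2] 0.0293 49.8 [0.478 0.502 1.425 0.    1.215 2.131]
([306, 287, 39, 28, 1009], array([0.5408, 0.3111], dtype=float32), array([0.5408, 0.311 ]), array([ 9.2, 12. ]), -0.079)
([280, 333, 90, 33, 2919], array([0.5238, 0.3127], dtype=float32), array([0.5237, 0.3127]), array([11.7, 28.7]), -0.086)
([281, 410, 42, 11, 191], array([0.4993, 0.3221], dtype=float32), array([0.4996, 0.3223]), array([ 2.6, 14.3]), -0.295)
az first -0.0993 then [ 0.0864  0.4155 -0.0387]
```

{"op": "step_arm", "data": {
  "moves": [
    {"tx": 0, "ty": 0, "tz": -0.035, "ax": 0, "ay": 0, "az": -0.05},
    {"tx": 0, "ty": 0, "tz": -0.035, "ax": 0, "ay": 0, "az": -0.05},
    {"tx": 0, "ty": 0.0515, "tz": 0, "ax": 0, "ay": 0, "az": 0},
    {"tx": 0, "ty": 0.0515, "tz": 0, "ax": 0, "ay": 0, "az": 0},
    {"tx": 0, "ty": 0.0515, "tz": 0, "ax": 0, "ay": 0, "az": 0},
    {"tx": 0, "ty": 0.0515, "tz": 0, "ax": 0, "ay": 0, "az": 0},
    {"tx": 0, "ty": 0.0515, "tz": 0, "ax": 0, "ay": 0, "az": 0},
    {"tx": 0, "ty": 0.0515, "tz": 0, "ax": 0, "ay": 0, "az": 0},
    {"tx": 0, "ty": 0.0535, "tz": 0, "ax": 0, "ay": 0, "az": 0},
    {"tx": 0.0064, "ty": 0.053, "tz": 0, "ax": 0, "ay": 0, "az": 0},
    {"tx": 0.04, "ty": 0, "tz": 0, "ax": 0, "ay": 0, "az": 0},
    {"tx": 0.04, "ty": 0, "tz": 0.01, "ax": 0, "ay": 0, "az": 0}
  ]
}}

```text
time_s: 26.8
tcp_pos: [0.6199, -0.1031, 0.2869]
tcp_rot: [1.0, 0.007, 0.001, 0.0]
wrist_force: [0.4, 0.1, -1.1]
gripper_width: 0.0293
grip_force: 50.2
```

{"op": "step_arm", "data": {
  "moves": [
    {"tx": 0, "ty": 0, "tz": 0.018, "ax": 0, "ay": 0, "az": 0},
    {"tx": 0, "ty": 0, "tz": 0, "ax": 0, "ay": 0, "az": 0},
    {"tx": 0, "ty": 0, "tz": 0, "ax": 0, "ay": 0, "az": 0}
  ]
}}

```text
time_s: 27.18
tcp_pos: [0.6181, -0.1017, 0.269]
tcp_rot: [1.0, 0.008, 0.0, 0.0]
wrist_force: [-0.3, 0.2, -2.0]
gripper_width: 0.0291
grip_force: 50.2
```

```bash
python3 - <<'E'
from seg import *
s=st()
delta(s,.6177,-.1012,.2095,.017)
E
```

```text
27.18 [ 0.6181 -0.1017  0.269 ] [1.0e+00 8.3e-03 3.0e-04 1.0e-04] [-0.3  0.2 -2. ] 0.0291 50.2 [-0.221  0.498  1.328 -0.     1.315  1.333]
az first -0.0004 then [-0.0004 -0.0005  0.0595]
```

{"op": "step_arm", "data": {
  "moves": [
    {"tx": 0, "ty": -0.0004, "tz": 0.008, "ax": 0, "ay": 0, "az": 0},
    {"tx": 0, "ty": 0, "tz": 0.008, "ax": 0, "ay": 0, "az": 0},
    {"tx": 0, "ty": 0, "tz": 0.008, "ax": 0, "ay": 0, "az": 0},
    {"tx": 0, "ty": 0, "tz": 0, "ax": 0, "ay": 0, "az": 0}
  ]
}}

```text
time_s: 27.68
tcp_pos: [0.6182, -0.101, 0.2433]
tcp_rot: [1.0, 0.008, -0.001, -0.0]
wrist_force: [0.2, 0.8, -1.6]
gripper_width: 0.0296
grip_force: 50.2
```

{"op": "step_arm", "data": {
  "moves": [
    {"tx": 0, "ty": 0, "tz": 0.01, "ax": 0, "ay": 0, "az": 0},
    {"tx": 0, "ty": 0, "tz": 0.01, "ax": 0, "ay": 0, "az": 0},
    {"tx": 0, "ty": 0, "tz": 0.008, "ax": 0, "ay": 0, "az": 0},
    {"tx": 0, "ty": 0, "tz": 0.005, "ax": 0, "ay": 0, "az": 0},
    {"tx": 0, "ty": 0, "tz": 0.002, "ax": 0, "ay": 0, "az": 0},
    {"tx": 0, "ty": 0, "tz": 0, "ax": 0, "ay": 0, "az": 0}
  ]
}}

```text
time_s: 28.42
tcp_pos: [0.6186, -0.1011, 0.2098]
tcp_rot: [1.0, 0.008, 0.001, 0.0]
wrist_force: [-0.1, 0.3, 3.3]
gripper_width: 0.0293
grip_force: 50.5
```

{"op": "step_arm", "data": {
  "moves": [
    {"tx": 0, "ty": 0, "tz": 0, "ax": 0, "ay": 0, "az": 0},
    {"tx": 0, "ty": 0, "tz": 0, "ax": 0, "ay": 0, "az": 0},
    {"tx": 0, "ty": 0, "tz": 0, "ax": 0, "ay": 0, "az": 0},
    {"tx": 0, "ty": 0, "tz": -0.03, "ax": 0, "ay": 0, "az": 0},
    {"tx": 0, "ty": 0, "tz": -0.05, "ax": 0, "ay": 0, "az": 0},
    {"tx": -0.06, "ty": 0, "tz": 0, "ax": 0, "ay": 0, "az": 0},
    {"tx": -0.06, "ty": 0, "tz": 0, "ax": 0, "ay": 0, "az": 0},
    {"tx": -0.06, "ty": 0, "tz": 0, "ax": 0, "ay": 0, "az": 0},
    {"tx": 0, "ty": 0, "tz": 0, "ax": 0, "ay": 0, "az": 0}
  ],
  "jaw": 0.6
}}

```text
time_s: 29.55
tcp_pos: [0.4356, -0.1039, 0.2894]
tcp_rot: [1.0, 0.008, -0.0, 0.0]
wrist_force: [0.7, 0.5, 0.6]
gripper_width: 0.0513
grip_force: 0.0
```

```bash
cat >> seg.py <<'E'
def pinlist(p):
    # top faces of handles (z=.02): length ~90
    return [(b[0][:4],b[2],b[3],round(b[4]+np.pi/2 if b[4]<0 else b[4]-np.pi/2,3)) for b in blobs(p,.02,500) if 75<b[3][1]<105 and b[3][0]<35]
E
python3 - <<'E'
from seg import *
s=st()
p=arm.camera("wrist");cv2.imwrite("pics/w7.png",p["image"])
for r in pinlist(p):print(r)
for y in [-.1,-.2,-.3]:
  for r in nearest(p,.167,[.62,y]):print(r)
for q in ["pin_a","pin_a_shoulder"]:print(find(p,q))
E
```

```text
29.55 [ 0.4356 -0.1039  0.2894] [ 1.0e+00  7.9e-03 -1.0e-04  0.0e+00] [0.7 0.5 0.6] 0.0513 0.0 [-0.316  0.084  1.813 -0.     1.244  1.239]
([0, 160, 21, 101], array([0.4295, 0.1758]), array([18. , 91.8]), -0.167)
([197, 161, 71, 99], array([ 0.4331, -0.0223]), array([20.8, 90.3]), 0.482)
([375, 163, 51, 101], array([ 0.4327, -0.1722]), array([21.6, 91.7]), 0.36)
[(array([ 0.4347, -0.0235,  0.0108]), 0.79), (array([0.4307, 0.1798, 0.009 ]), 0.74), (array([0.2369, 0.2226, 0.0049]), 0.72), (array([ 0.4343, -0.1754,  0.0128]), 0.57)]
[]
```

View pics/w7.png

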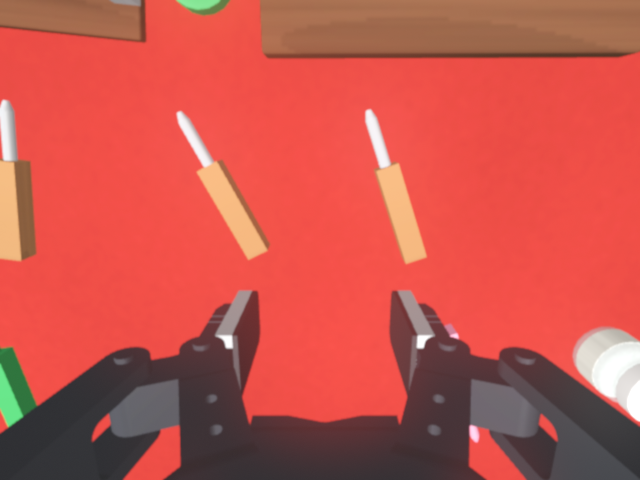

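{"op": "step_arm", "data": {
  "moves": [
    {"tx": 0, "ty": 0, "tz": 0.02, "ax": 0, "ay": 0, "az": -0.1715},
    {"tx": 0, "ty": 0, "tz": 0.02, "ax": 0, "ay": 0, "az": -0.1715},
    {"tx": -0.0184, "ty": 0.0315, "tz": 0.03, "ax": 0, "ay": 0, "az": 0},
    {"tx": -0.0184, "ty": 0.0314, "tz": 0.03, "ax": 0, "ay": 0, "az": 0},
    {"tx": 0, "ty": 0, "tz": 0.04, "ax": 0, "ay": 0, "az": 0},
    {"tx": 0, "ty": 0, "tz": 0, "ax": 0, "ay": 0, "az": 0},
    {"tx": 0, "ty": 0, "tz": 0, "ax": 0, "ay": 0, "az": 0}
  ]
}}

```text
time_s: 30.58
tcp_pos: [0.4271, -0.176, 0.1502]
tcp_rot: [0.984, 0.179, 0.0, 0.0]
wrist_force: [0.4, 0.4, -0.2]
gripper_width: 0.0512
grip_force: 0.0
```

```bash
python3 - <<'E'
from seg import *
s=st()
p=arm.camera("wrist");cv2.imwrite("pics/w8.png",p["image"])
for r in blobs(p,.02,500):print(r)
delta(s,.4233,-.1757,.08,.36)
E
```

```text
30.57 [ 0.4271 -0.176   0.1502] [9.838e-01 1.793e-01 4.000e-04 3.000e-04] [ 0.4  0.4 -0.2] 0.0512 0.0 [-0.47   0.308  1.912  0.     0.921  0.74 ]
([0, 48, 88, 189, 7393], array([ 0.4348, -0.0211], dtype=float32), array([ 0.4328, -0.0219]), array([20.4, 90.6]), -1.096)
([304, 165, 39, 162, 6047], array([ 0.4346, -0.1721], dtype=float32), array([ 0.4322, -0.173 ]), array([20.2, 90.7]), -1.214)
az first 0.0005 then [-0.0035 -0.0016  0.0702]
```

View pics/w8.png

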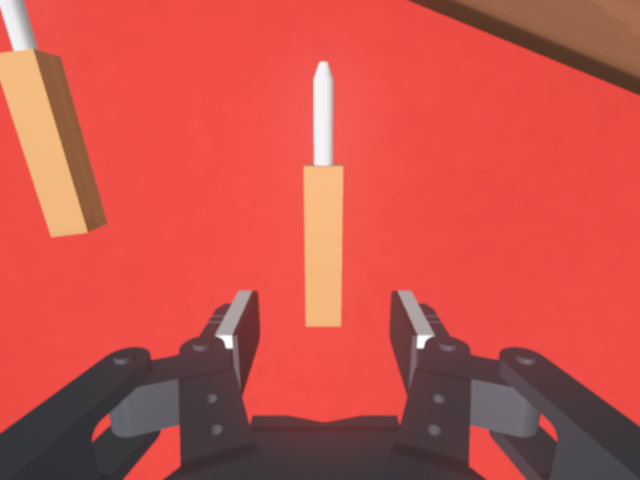

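{"op": "step_arm", "data": {
  "moves": [
    {"tx": -0.0042, "ty": -0.001, "tz": 0.03, "ax": 0, "ay": 0, "az": 0},
    {"tx": 0, "ty": 0, "tz": 0.025, "ax": 0, "ay": 0, "az": 0},
    {"tx": 0, "ty": 0, "tz": 0.013, "ax": 0, "ay": 0, "az": 0},
    {"tx": 0, "ty": 0, "tz": 0, "ax": 0, "ay": 0, "az": 0},
    {"tx": 0, "ty": 0, "tz": 0, "ax": 0, "ay": 0, "az": 0}
  ]
}}

```text
time_s: 31.25
tcp_pos: [0.4224, -0.1767, 0.0822]
tcp_rot: [0.984, 0.179, 0.001, 0.0]
wrist_force: [0.3, 0.6, -0.8]
gripper_width: 0.0513
grip_force: 0.0
```

{"op": "step_arm", "data": {
  "moves": [
    {"tx": 0, "ty": 0, "tz": 0, "ax": 0, "ay": 0, "az": 0},
    {"tx": 0, "ty": 0, "tz": 0, "ax": 0, "ay": 0, "az": 0},
    {"tx": 0, "ty": 0, "tz": 0, "ax": 0, "ay": 0, "az": 0},
    {"tx": 0, "ty": 0, "tz": 0, "ax": 0, "ay": 0, "az": 0},
    {"tx": 0, "ty": 0, "tz": 0, "ax": 0, "ay": 0, "az": 0},
    {"tx": 0, "ty": 0, "tz": 0, "ax": 0, "ay": 0, "az": 0}
  ],
  "jaw": 0.08
}}

```text
time_s: 32.0
tcp_pos: [0.4221, -0.1767, 0.0819]
tcp_rot: [0.984, 0.179, 0.0, 0.0]
wrist_force: [-2.8, 1.4, 8.0]
gripper_width: 0.0189
grip_force: 49.4
```

{"op": "step_arm", "data": {
  "moves": [
    {"tx": 0, "ty": 0, "tz": -0.02, "ax": 0, "ay": 0, "az": 0},
    {"tx": 0, "ty": 0, "tz": -0.02, "ax": 0, "ay": 0, "az": 0},
    {"tx": 0, "ty": 0, "tz": 0, "ax": 0, "ay": 0, "az": 0.17},
    {"tx": 0, "ty": 0, "tz": 0, "ax": 0, "ay": 0, "az": 0.17},
    {"tx": 0, "ty": 0.0425, "tz": 0, "ax": 0, "ay": 0, "az": 0},
    {"tx": 0.01, "ty": 0.0425, "tz": 0, "ax": 0, "ay": 0, "az": 0},
    {"tx": 0.02, "ty": 0.0424, "tz": 0, "ax": 0, "ay": 0, "az": 0},
    {"tx": 0.0321, "ty": 0, "tz": 0, "ax": 0, "ay": 0, "az": 0},
    {"tx": 0, "ty": 0, "tz": 0, "ax": 0, "ay": 0, "az": 0},
    {"tx": 0, "ty": 0, "tz": 0, "ax": 0, "ay": 0, "az": 0}
  ]
}}

```text
time_s: 33.25
tcp_pos: [0.486, -0.3023, 0.121]
tcp_rot: [1.0, 0.01, -0.0, -0.0]
wrist_force: [-0.6, 0.8, -0.8]
gripper_width: 0.018
grip_force: 49.2
```

```bash
python3 - <<'E'
from seg import *
s=st()
p=arm.camera("wrist");cv2.imwrite("pics/w9.png",p["image"])
for r in blobs(p,.06,500):print(r)
delta(s,.4863,-.3030,.1219,.017)
for q in ["pin_a_shoulder","pin_a","vase_a_hole","fork_2"]:print(q,find(p,q))
E
```

```text
33.25 [ 0.486  -0.3023  0.121 ] [ 9.999e-01  1.010e-02 -4.000e-04 -2.000e-04] [-0.6  0.8 -0.8] 0.018 49.2 [-0.62   0.561  1.612 -0.     0.969  0.93 ]
([295, 167, 60, 231, 12508], array([ 0.501, -0.302], dtype=float32), array([ 0.497, -0.302]), array([20.2, 90. ]), -1.555)
az first 0.0032 then [ 0.0003  0.0007 -0.0009]
pin_a_shoulder []
pin_a [(array([ 0.4978, -0.3007,  0.0502]), 0.92)]
vase_a_hole []
fork_2 []
```

View pics/w9.png

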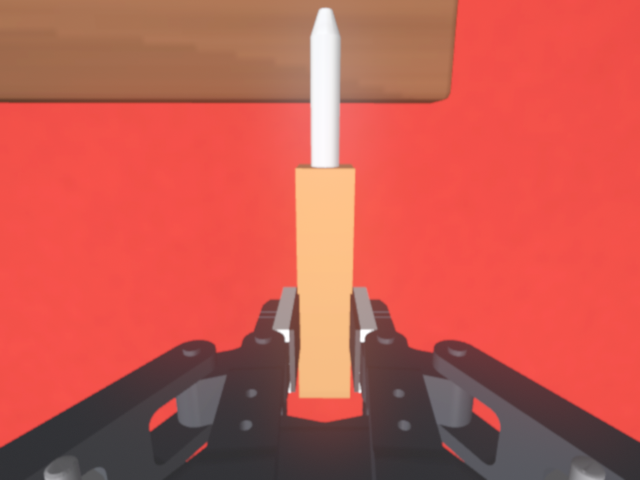

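{"op": "step_arm", "data": {
  "moves": [
    {"tx": 0, "ty": 0, "tz": -0.0007, "ax": 0, "ay": 0, "az": 0.003},
    {"tx": 0.01, "ty": 0, "tz": 0, "ax": 0, "ay": 0, "az": 0},
    {"tx": 0.01, "ty": 0, "tz": 0, "ax": 0, "ay": 0, "az": 0},
    {"tx": 0.008, "ty": 0, "tz": 0, "ax": 0, "ay": 0, "az": 0},
    {"tx": 0, "ty": 0, "tz": 0, "ax": 0, "ay": 0, "az": 0}
  ]
}}

```text
time_s: 34.12
tcp_pos: [0.515, -0.302, 0.1217]
tcp_rot: [1.0, 0.009, -0.0, -0.0]
wrist_force: [0.4, -0.8, -1.3]
gripper_width: 0.0184
grip_force: 49.2
```

{"op": "step_arm", "data": {
  "moves": [
    {"tx": 0.008, "ty": 0, "tz": 0, "ax": 0, "ay": 0, "az": 0},
    {"tx": 0.008, "ty": 0, "tz": 0, "ax": 0, "ay": 0, "az": 0},
    {"tx": 0.008, "ty": 0, "tz": 0, "ax": 0, "ay": 0, "az": 0},
    {"tx": 0.006, "ty": 0, "tz": 0, "ax": 0, "ay": 0, "az": 0},
    {"tx": 0, "ty": 0, "tz": 0, "ax": 0, "ay": 0, "az": 0}
  ]
}}

```text
time_s: 34.75
tcp_pos: [0.5448, -0.3016, 0.1218]
tcp_rot: [1.0, 0.009, -0.0, -0.0]
wrist_force: [0.4, -0.5, -0.3]
gripper_width: 0.0184
grip_force: 49.2
```

{"op": "step_arm", "data": {
  "moves": [
    {"tx": 0.004, "ty": 0, "tz": 0, "ax": 0, "ay": 0, "az": 0},
    {"tx": 0.002, "ty": 0, "tz": 0, "ax": 0, "ay": 0, "az": 0},
    {"tx": 0.0015, "ty": 0, "tz": 0, "ax": 0, "ay": 0, "az": 0},
    {"tx": 0, "ty": 0, "tz": 0, "ax": 0, "ay": 0, "az": 0}
  ]
}}

```text
time_s: 35.25
tcp_pos: [0.5513, -0.3017, 0.1217]
tcp_rot: [1.0, 0.008, -0.001, -0.0]
wrist_force: [-6.2, -0.2, 0.7]
gripper_width: 0.0184
grip_force: 49.4
```

```bash
python3 - <<'E'
from seg import *
s=st()
p=arm.camera("wrist");cv2.imwrite("pics/w10.png",p["image"])
for r in nearest(p,.06,s["tcp_pos"][:2]):print(r)
E
```

```text
35.25 [ 0.5513 -0.3017  0.1217] [ 1.0e+00  8.3e-03 -1.0e-03 -2.0e-04] [-6.2 -0.2  0.7] 0.0184 49.4 [-5.590e-01  6.660e-01  1.434e+00 -1.000e-03  1.044e+00  9.960e-01]
```

View pics/w10.png

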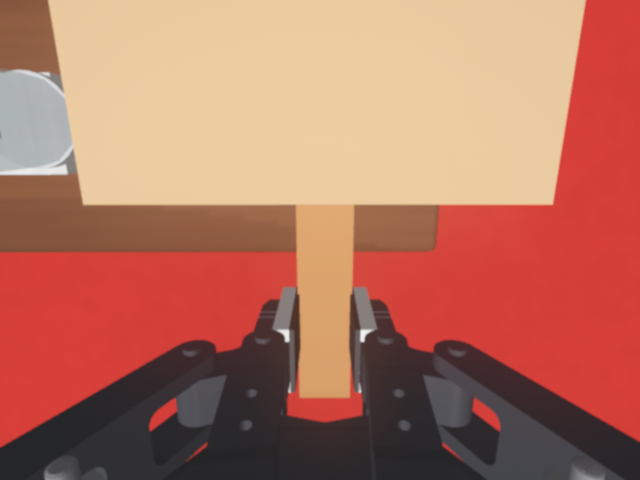

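{"op": "step_arm", "data": {
  "moves": [
    {"tx": 0, "ty": 0, "tz": 0, "ax": 0, "ay": 0, "az": 0},
    {"tx": 0, "ty": 0, "tz": 0, "ax": 0, "ay": 0, "az": 0},
    {"tx": 0, "ty": 0, "tz": 0, "ax": 0, "ay": 0, "az": 0},
    {"tx": 0, "ty": 0, "tz": -0.03, "ax": 0, "ay": 0, "az": 0},
    {"tx": -0.06, "ty": 0, "tz": -0.01, "ax": 0, "ay": 0, "az": 0},
    {"tx": -0.06, "ty": 0, "tz": 0, "ax": 0, "ay": 0, "az": 0},
    {"tx": 0, "ty": -0.055, "tz": 0, "ax": 0, "ay": 0, "az": 0},
    {"tx": 0, "ty": -0.0555, "tz": 0, "ax": 0, "ay": 0, "az": 0},
    {"tx": 0, "ty": -0.0555, "tz": 0, "ax": 0, "ay": 0, "az": 0},
    {"tx": 0, "ty": -0.0555, "tz": 0, "ax": 0, "ay": 0, "az": 0},
    {"tx": -0.0034, "ty": -0.0555, "tz": 0, "ax": 0, "ay": 0, "az": 0},
    {"tx": 0, "ty": 0, "tz": 0, "ax": 0, "ay": 0, "az": -0.158}
  ],
  "jaw": 0.5
}}

```text
time_s: 36.8
tcp_pos: [0.4236, -0.0238, 0.1621]
tcp_rot: [0.996, 0.09, 0.0, -0.0]
wrist_force: [0.2, -0.5, 0.2]
gripper_width: 0.0424
grip_force: 0.0
```

{"op": "step_arm", "data": {
  "moves": [
    {"tx": 0, "ty": 0, "tz": 0, "ax": 0, "ay": 0, "az": -0.15},
    {"tx": 0, "ty": 0, "tz": 0, "ax": 0, "ay": 0, "az": -0.15},
    {"tx": 0, "ty": 0, "tz": 0, "ax": 0, "ay": 0, "az": 0},
    {"tx": 0, "ty": 0, "tz": 0, "ax": 0, "ay": 0, "az": 0}
  ]
}}

```text
time_s: 37.3
tcp_pos: [0.4239, -0.0267, 0.162]
tcp_rot: [0.972, 0.234, 0.0, 0.0]
wrist_force: [0.6, -0.6, -0.2]
gripper_width: 0.0428
grip_force: 0.0
```

```bash
cat >> seg.py <<'E'
def gripfor(s,p,z=.0822):
    for b in blobs(p,.02,500):
        if 80<b[3][1]<95 and b[3][0]<24:
            yaw=b[4]+np.pi/2 if b[4]<0 else b[4]-np.pi/2; e=np.array([np.cos(yaw),np.sin(yaw)])
            print(b[2],b[3],round(yaw,3));delta(s,*(b[2]-.0108*e),z,yaw)
E
python3 - <<'E'
from seg import *
s=st();p=arm.camera("wrist");gripfor(s,p)
t=arm.camera("scene");cv2.imwrite("pics/s2.png",t["image"][180:420,120:440].repeat(2,0).repeat(2,1))
print("pin/hole",find(t,"pin_a_shoulder"),find(t,"vase_a"))
E
```

```text
37.3 [ 0.4239 -0.0267  0.162 ] [9.723e-01 2.335e-01 1.000e-04 0.000e+00] [ 0.6 -0.6 -0.2] 0.0428 0.0 [-0.149  0.214  2.001  0.     0.926  0.95 ]
[ 0.433  -0.0222] [20.2 90.9] 0.478
az first -0.0064 then [-0.0007  0.0002  0.0798]
pin/hole [(array([0.4735, 0.0018, 0.0149]), 0.89), (array([ 0.23  , -0.2536,  0.0109]), 0.74)] [(array([ 0.6209, -0.1976,  0.0227]), 0.93), (array([ 0.6165, -0.101 ,  0.0261]), 0.88), (array([ 0.6252, -0.2976,  0.0283]), 0.59)]
```

View pics/s2.png

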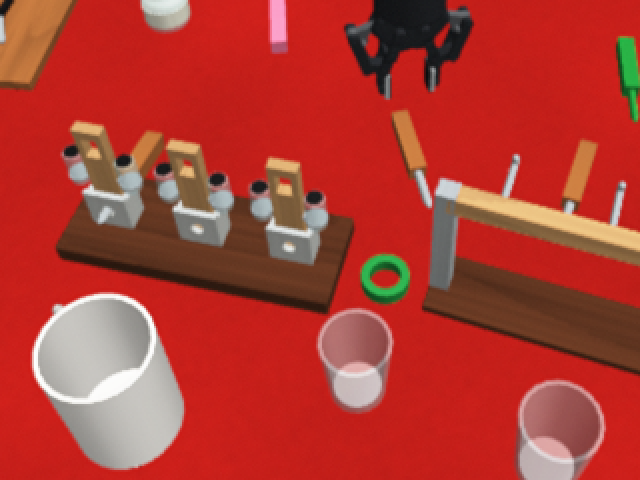

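{"op": "step_arm", "data": {
  "moves": [
    {"tx": -0.0007, "ty": 0, "tz": 0.03, "ax": 0, "ay": 0, "az": -0.006},
    {"tx": 0, "ty": 0, "tz": 0.03, "ax": 0, "ay": 0, "az": 0},
    {"tx": 0, "ty": 0, "tz": 0.0195, "ax": 0, "ay": 0, "az": 0},
    {"tx": 0, "ty": 0, "tz": 0, "ax": 0, "ay": 0, "az": 0},
    {"tx": 0, "ty": 0, "tz": 0, "ax": 0, "ay": 0, "az": 0}
  ]
}}

```text
time_s: 38.12
tcp_pos: [0.4236, -0.027, 0.0831]
tcp_rot: [0.971, 0.238, 0.0, 0.0]
wrist_force: [-0.1, 0.3, 1.1]
gripper_width: 0.0427
grip_force: 0.0
```

{"op": "step_arm", "data": {
  "moves": [
    {"tx": 0, "ty": 0, "tz": 0, "ax": 0, "ay": 0, "az": 0},
    {"tx": 0, "ty": 0, "tz": 0, "ax": 0, "ay": 0, "az": 0},
    {"tx": 0, "ty": 0, "tz": 0, "ax": 0, "ay": 0, "az": 0},
    {"tx": 0, "ty": 0, "tz": 0, "ax": 0, "ay": 0, "az": 0},
    {"tx": 0, "ty": 0, "tz": 0, "ax": 0, "ay": 0, "az": 0},
    {"tx": 0, "ty": 0, "tz": 0, "ax": 0, "ay": 0, "az": 0}
  ],
  "jaw": 0.08
}}

```text
time_s: 38.88
tcp_pos: [0.4237, -0.027, 0.0833]
tcp_rot: [0.971, 0.238, 0.001, 0.0]
wrist_force: [-3.1, -0.8, 8.6]
gripper_width: 0.0183
grip_force: 49.0
```

{"op": "step_arm", "data": {
  "moves": [
    {"tx": 0, "ty": 0, "tz": -0.02, "ax": 0, "ay": 0, "az": 0},
    {"tx": 0, "ty": 0, "tz": -0.02, "ax": 0, "ay": 0, "az": 0},
    {"tx": 0, "ty": 0, "tz": 0, "ax": 0, "ay": 0, "az": 0.15},
    {"tx": 0, "ty": 0, "tz": 0, "ax": 0, "ay": 0, "az": 0.15},
    {"tx": 0, "ty": 0, "tz": 0, "ax": 0, "ay": 0, "az": 0.16},
    {"tx": 0, "ty": 0, "tz": 0, "ax": 0, "ay": 0, "az": 0},
    {"tx": 0, "ty": 0, "tz": 0, "ax": 0, "ay": 0, "az": 0}
  ]
}}

```text
time_s: 39.75
tcp_pos: [0.4233, -0.027, 0.1226]
tcp_rot: [1.0, 0.012, 0.0, 0.0]
wrist_force: [-0.3, 0.0, -0.1]
gripper_width: 0.0182
grip_force: 49.4
```

```bash
cat >> seg.py <<'E'
def pre(s,p,fx,fy):
    # held pin: rect of its top face at z=.06 ; aim origin 124 before the fork on its axis
    for b in blobs(p,.06,500):
        if 80<b[3][1]<97 and b[3][0]<24:
            yaw=b[4]+np.pi/2 if b[4]<0 else b[4]-np.pi/2; print(b[2],b[3],round(yaw,3))
    delta(s,fx-.1348,fy-.1348*.017,.1222,.017)
E
python3 - <<'E'
from seg import *
s=st();p=arm.camera("wrist");pre(s,p,.6195,-.2007)
E
```

```text
39.75 [ 0.4233 -0.027   0.1226] [9.999e-01 1.220e-02 1.000e-04 0.000e+00] [-0.3  0.  -0.1] 0.0182 49.4 [-0.15   0.289  2.026  0.     0.827  1.396]
[ 0.4338 -0.0268] [20.3 90.3] 0.022
az first 0.0073 then [0.0584 0.1771 0.0004]
```

{"op": "step_arm", "data": {
  "moves": [
    {"tx": 0, "ty": 0, "tz": -0.0007, "ax": 0, "ay": 0, "az": 0.007},
    {"tx": 0, "ty": 0.044, "tz": 0, "ax": 0, "ay": 0, "az": 0},
    {"tx": 0, "ty": 0.044, "tz": 0, "ax": 0, "ay": 0, "az": 0},
    {"tx": 0.01, "ty": 0.044, "tz": 0, "ax": 0, "ay": 0, "az": 0},
    {"tx": 0.02, "ty": 0.045, "tz": 0, "ax": 0, "ay": 0, "az": 0},
    {"tx": 0.028, "ty": 0, "tz": 0, "ax": 0, "ay": 0, "az": 0},
    {"tx": 0, "ty": 0, "tz": 0, "ax": 0, "ay": 0, "az": 0},
    {"tx": 0, "ty": 0, "tz": 0, "ax": 0, "ay": 0, "az": 0}
  ]
}}

```text
time_s: 40.8
tcp_pos: [0.4832, -0.2028, 0.1228]
tcp_rot: [1.0, 0.007, -0.0, -0.0]
wrist_force: [0.3, -0.4, -0.5]
gripper_width: 0.0189
grip_force: 49.4
```

```bash
python3 - <<'E'
from seg import *
s=st();p=arm.camera("wrist");pre(s,p,.6195,-.2007)
E
```

```text
40.8 [ 0.4832 -0.2028  0.1228] [ 1.0e+00  7.3e-03 -5.0e-04 -2.0e-04] [ 0.3 -0.4 -0.5] 0.0189 49.4 [-0.467  0.47   1.753 -0.     0.919  1.089]
[ 0.4935 -0.2027] [20.3 90.5] 0.011
az first -0.0024 then [0.0015 0.0002 0.0006]
```

{"op": "step_arm", "data": {
  "moves": [
    {"tx": 0.01, "ty": 0, "tz": -0.0003, "ax": 0, "ay": 0, "az": -0.003},
    {"tx": 0.01, "ty": 0, "tz": 0, "ax": 0, "ay": 0, "az": 0},
    {"tx": 0.01, "ty": 0, "tz": 0, "ax": 0, "ay": 0, "az": 0},
    {"tx": 0, "ty": 0, "tz": 0, "ax": 0, "ay": 0, "az": 0}
  ]
}}

```text
time_s: 41.35
tcp_pos: [0.5143, -0.2025, 0.1232]
tcp_rot: [1.0, 0.009, 0.0, 0.0]
wrist_force: [0.7, -0.0, 0.2]
gripper_width: 0.0188
grip_force: 49.4
```

{"op": "step_arm", "data": {
  "moves": [
    {"tx": 0.008, "ty": 0, "tz": 0, "ax": 0, "ay": 0, "az": 0},
    {"tx": 0.008, "ty": 0, "tz": 0, "ax": 0, "ay": 0, "az": 0},
    {"tx": 0.008, "ty": 0, "tz": 0, "ax": 0, "ay": 0, "az": 0},
    {"tx": 0.006, "ty": 0, "tz": 0, "ax": 0, "ay": 0, "az": 0},
    {"tx": 0, "ty": 0, "tz": 0, "ax": 0, "ay": 0, "az": 0}
  ]
}}

```text
time_s: 41.98
tcp_pos: [0.544, -0.2021, 0.1233]
tcp_rot: [1.0, 0.009, -0.0, -0.0]
wrist_force: [0.6, -0.6, -1.0]
gripper_width: 0.0182
grip_force: 49.4
```

{"op": "step_arm", "data": {
  "moves": [
    {"tx": 0.003, "ty": 0, "tz": 0, "ax": 0, "ay": 0, "az": 0},
    {"tx": 0.002, "ty": 0, "tz": 0, "ax": 0, "ay": 0, "az": 0},
    {"tx": 0.002, "ty": 0, "tz": 0, "ax": 0, "ay": 0, "az": 0},
    {"tx": 0.001, "ty": 0, "tz": 0, "ax": 0, "ay": 0, "az": 0},
    {"tx": 0, "ty": 0, "tz": 0, "ax": 0, "ay": 0, "az": 0}
  ]
}}

```text
time_s: 42.6
tcp_pos: [0.5503, -0.2021, 0.1229]
tcp_rot: [1.0, 0.008, -0.002, -0.0]
wrist_force: [-14.6, -0.6, 4.8]
gripper_width: 0.0184
grip_force: 50.1
```

{"op": "step_arm", "data": {
  "moves": [
    {"tx": 0, "ty": 0, "tz": 0, "ax": 0, "ay": 0, "az": 0},
    {"tx": 0, "ty": 0, "tz": 0, "ax": 0, "ay": 0, "az": 0},
    {"tx": 0, "ty": 0, "tz": 0, "ax": 0, "ay": 0, "az": 0},
    {"tx": 0, "ty": 0, "tz": -0.03, "ax": 0, "ay": 0, "az": 0},
    {"tx": -0.06, "ty": 0, "tz": -0.01, "ax": 0, "ay": 0, "az": 0},
    {"tx": -0.06, "ty": 0, "tz": 0, "ax": 0, "ay": 0, "az": 0},
    {"tx": 0, "ty": -0.055, "tz": 0, "ax": 0, "ay": 0, "az": 0},
    {"tx": 0, "ty": -0.055, "tz": 0, "ax": 0, "ay": 0, "az": 0},
    {"tx": 0, "ty": -0.055, "tz": 0, "ax": 0, "ay": 0, "az": 0},
    {"tx": 0, "ty": -0.055, "tz": 0, "ax": 0, "ay": 0, "az": 0},
    {"tx": -0.0028, "ty": -0.055, "tz": 0, "ax": 0, "ay": 0, "az": 0},
    {"tx": 0, "ty": -0.055, "tz": 0, "ax": 0, "ay": 0, "az": 0.07}
  ],
  "jaw": 0.5
}}

```text
time_s: 44.1
tcp_pos: [0.4231, 0.1277, 0.1637]
tcp_rot: [1.0, -0.027, 0.0, -0.0]
wrist_force: [1.8, -0.4, -0.9]
gripper_width: 0.0427
grip_force: 0.0
```

{"op": "step_arm", "data": {
  "moves": [
    {"tx": 0, "ty": -0.0546, "tz": 0, "ax": 0, "ay": 0, "az": 0.067},
    {"tx": 0, "ty": 0, "tz": 0, "ax": 0, "ay": 0, "az": 0},
    {"tx": 0, "ty": 0, "tz": 0, "ax": 0, "ay": 0, "az": 0}
  ]
}}

```text
time_s: 44.48
tcp_pos: [0.4262, 0.1802, 0.1633]
tcp_rot: [0.998, -0.06, -0.0, 0.0]
wrist_force: [0.4, -0.7, -0.3]
gripper_width: 0.0429
grip_force: 0.0
```

```bash
python3 - <<'E'
from seg import *
s=st();p=arm.camera("wrist");gripfor(s,p)
E
```

```text
44.48 [0.4262 0.1802 0.1633] [ 9.982e-01 -5.950e-02 -1.000e-04  1.000e-04] [ 0.4 -0.7 -0.3] 0.0429 0.0 [ 0.321  0.287  1.901 -0.     0.953  2.011]
[0.4299 0.1793] [20.2 90.3] -0.124
az first 0.0047 then [-0.007   0.0004  0.0811]
```

{"op": "step_arm", "data": {
  "moves": [
    {"tx": -0.007, "ty": 0.0004, "tz": 0.03, "ax": 0, "ay": 0, "az": 0.005},
    {"tx": 0, "ty": 0, "tz": 0.03, "ax": 0, "ay": 0, "az": 0},
    {"tx": 0, "ty": 0, "tz": 0.0205, "ax": 0, "ay": 0, "az": 0},
    {"tx": 0, "ty": 0, "tz": 0, "ax": 0, "ay": 0, "az": 0},
    {"tx": 0, "ty": 0, "tz": 0, "ax": 0, "ay": 0, "az": 0}
  ]
}}

```text
time_s: 45.15
tcp_pos: [0.4198, 0.1804, 0.0837]
tcp_rot: [0.998, -0.063, 0.0, -0.0]
wrist_force: [0.2, -0.2, 0.4]
gripper_width: 0.0426
grip_force: 0.0
```

{"op": "step_arm", "data": {
  "moves": [
    {"tx": 0, "ty": 0, "tz": 0, "ax": 0, "ay": 0, "az": 0},
    {"tx": 0, "ty": 0, "tz": 0, "ax": 0, "ay": 0, "az": 0},
    {"tx": 0, "ty": 0, "tz": 0, "ax": 0, "ay": 0, "az": 0},
    {"tx": 0, "ty": 0, "tz": 0, "ax": 0, "ay": 0, "az": 0},
    {"tx": 0, "ty": 0, "tz": 0, "ax": 0, "ay": 0, "az": 0},
    {"tx": 0, "ty": 0, "tz": 0, "ax": 0, "ay": 0, "az": 0}
  ],
  "jaw": 0.08
}}

```text
time_s: 45.9
tcp_pos: [0.4197, 0.1809, 0.0839]
tcp_rot: [0.998, -0.063, 0.001, -0.0]
wrist_force: [-1.7, -2.3, 8.3]
gripper_width: 0.0186
grip_force: 49.2
```

{"op": "step_arm", "data": {
  "moves": [
    {"tx": 0, "ty": 0, "tz": -0.02, "ax": 0, "ay": 0, "az": 0},
    {"tx": 0, "ty": 0, "tz": -0.02, "ax": 0, "ay": 0, "az": 0},
    {"tx": 0, "ty": 0, "tz": 0, "ax": 0, "ay": 0, "az": -0.141},
    {"tx": 0, "ty": 0, "tz": 0, "ax": 0, "ay": 0, "az": 0},
    {"tx": 0, "ty": 0, "tz": 0, "ax": 0, "ay": 0, "az": 0}
  ]
}}

```text
time_s: 46.52
tcp_pos: [0.4192, 0.1808, 0.1229]
tcp_rot: [1.0, 0.006, -0.0, 0.0]
wrist_force: [-1.2, -0.0, -0.8]
gripper_width: 0.018
grip_force: 49.3
```

```bash
python3 - <<'E'
from seg import *
s=st();p=arm.camera("wrist");pre(s,p,.6178,-.1011)
E
```

```text
46.52 [0.4192 0.1808 0.1229] [ 1.0e+00  6.4e-03 -1.0e-04  0.0e+00] [-1.2 -0.  -0.8] 0.018 49.3 [ 0.327  0.348  1.94  -0.     0.854  1.885]
[0.4298 0.181 ] [20.2 90. ] 0.012
az first -0.0041 then [0.0589 0.2852 0.0007]
```

{"op": "step_arm", "data": {
  "moves": [
    {"tx": 0, "ty": 0, "tz": -0.001, "ax": 0, "ay": 0, "az": -0.004},
    {"tx": 0, "ty": 0.0475, "tz": 0, "ax": 0, "ay": 0, "az": 0},
    {"tx": 0, "ty": 0.0475, "tz": 0, "ax": 0, "ay": 0, "az": 0},
    {"tx": 0, "ty": 0.0475, "tz": 0, "ax": 0, "ay": 0, "az": 0},
    {"tx": 0, "ty": 0.0475, "tz": 0, "ax": 0, "ay": 0, "az": 0},
    {"tx": 0.01, "ty": 0.0475, "tz": 0, "ax": 0, "ay": 0, "az": 0},
    {"tx": 0.02, "ty": 0.0477, "tz": 0, "ax": 0, "ay": 0, "az": 0},
    {"tx": 0.028, "ty": 0, "tz": 0, "ax": 0, "ay": 0, "az": 0},
    {"tx": 0, "ty": 0, "tz": 0, "ax": 0, "ay": 0, "az": 0},
    {"tx": 0, "ty": 0, "tz": 0, "ax": 0, "ay": 0, "az": 0}
  ]
}}

```text
time_s: 47.82
tcp_pos: [0.4823, -0.1029, 0.1236]
tcp_rot: [1.0, 0.01, -0.001, -0.0]
wrist_force: [0.5, -0.2, -0.6]
gripper_width: 0.0183
grip_force: 49.3
```

```bash
python3 - <<'E'
from seg import *
s=st();p=arm.camera("wrist");pre(s,p,.6178,-.1011)
E
```

```text
47.83 [ 0.4823 -0.1029  0.1236] [ 1.0e+00  9.9e-03 -6.0e-04 -2.0e-04] [ 0.5 -0.2 -0.6] 0.0183 49.3 [-0.284  0.413  1.84  -0.     0.89   1.267]
[ 0.4925 -0.1026] [20.2 90.5] 0.019
az first 0.0029 then [0.0007 0.0005 0.0014]
```

Shoulder at 0.5375, cheek at 0.6038: 66 mm to go.

{"op": "step_arm", "data": {
  "moves": [
    {"tx": 0.01, "ty": 0.0004, "tz": 0, "ax": 0, "ay": 0, "az": 0.002},
    {"tx": 0.01, "ty": 0, "tz": 0, "ax": 0, "ay": 0, "az": 0},
    {"tx": 0.01, "ty": 0, "tz": 0, "ax": 0, "ay": 0, "az": 0},
    {"tx": 0, "ty": 0, "tz": 0, "ax": 0, "ay": 0, "az": 0}
  ]
}}

```text
time_s: 48.38
tcp_pos: [0.5135, -0.1029, 0.1238]
tcp_rot: [1.0, 0.009, 0.0, 0.0]
wrist_force: [-0.1, 0.9, -0.7]
gripper_width: 0.0184
grip_force: 49.3
```

{"op": "step_arm", "data": {
  "moves": [
    {"tx": 0.008, "ty": 0, "tz": 0, "ax": 0, "ay": 0, "az": 0},
    {"tx": 0.008, "ty": 0, "tz": 0, "ax": 0, "ay": 0, "az": 0},
    {"tx": 0.008, "ty": 0, "tz": 0, "ax": 0, "ay": 0, "az": 0},
    {"tx": 0.006, "ty": 0, "tz": 0, "ax": 0, "ay": 0, "az": 0},
    {"tx": 0, "ty": 0, "tz": 0, "ax": 0, "ay": 0, "az": 0}
  ]
}}

```text
time_s: 49.0
tcp_pos: [0.5432, -0.1025, 0.1238]
tcp_rot: [1.0, 0.009, -0.0, 0.0]
wrist_force: [-0.7, -0.0, -0.7]
gripper_width: 0.0183
grip_force: 49.3
```

{"op": "step_arm", "data": {
  "moves": [
    {"tx": 0.003, "ty": 0, "tz": 0, "ax": 0, "ay": 0, "az": 0},
    {"tx": 0.002, "ty": 0, "tz": 0, "ax": 0, "ay": 0, "az": 0},
    {"tx": 0.002, "ty": 0, "tz": 0, "ax": 0, "ay": 0, "az": 0},
    {"tx": 0, "ty": 0, "tz": 0, "ax": 0, "ay": 0, "az": 0}
  ]
}}

```text
time_s: 49.5
tcp_pos: [0.5485, -0.1024, 0.1233]
tcp_rot: [1.0, 0.009, -0.003, -0.0]
wrist_force: [-14.5, 0.4, 6.4]
gripper_width: 0.0187
grip_force: 50.1
```

{"op": "step_arm", "data": {
  "moves": [
    {"tx": 0, "ty": 0, "tz": 0, "ax": 0, "ay": 0, "az": 0},
    {"tx": 0, "ty": 0, "tz": 0, "ax": 0, "ay": 0, "az": 0},
    {"tx": 0, "ty": 0, "tz": 0, "ax": 0, "ay": 0, "az": 0},
    {"tx": 0, "ty": 0, "tz": -0.04, "ax": 0, "ay": 0, "az": 0},
    {"tx": -0.05, "ty": 0.02, "tz": -0.03, "ax": 0, "ay": 0, "az": 0},
    {"tx": -0.05, "ty": 0.03, "tz": -0.03, "ax": 0, "ay": 0, "az": 0},
    {"tx": -0.03, "ty": 0.05, "tz": -0.02, "ax": 0, "ay": 0, "az": 0},
    {"tx": 0, "ty": 0, "tz": -0.04, "ax": 0, "ay": 0, "az": 0},
    {"tx": 0, "ty": 0, "tz": -0.03, "ax": 0, "ay": 0, "az": 0},
    {"tx": 0, "ty": 0, "tz": 0, "ax": 0, "ay": 0, "az": 0},
    {"tx": 0, "ty": 0, "tz": 0, "ax": 0, "ay": 0, "az": 0}
  ],
  "jaw": 0.5
}}

```text
time_s: 50.88
tcp_pos: [0.4239, -0.2031, 0.3117]
tcp_rot: [1.0, 0.009, -0.0, -0.0]
wrist_force: [0.2, 0.7, -0.6]
gripper_width: 0.0427
grip_force: 0.0
```

```bash
python3 - <<'E'
from seg import *
s=st();p=arm.camera("wrist")
for b in blobs(p,.06,500):print(b)
for y in (-.1,-.2,-.3):print([ (b[2],b[3]) for b in nearest(p,.167,[.62,y])])
for n in ["wrist","scene","top"]:
    p=arm.camera(n)
    for q in ["pin_a","pin_a_shoulder","vase_a","vase_a_hole"]:print(n,q,[(x.tolist(),c) for x,c in find(p,q)])
E
```

```text
50.88 [ 0.4239 -0.2031  0.3117] [ 1.e+00  9.e-03 -4.e-04 -2.e-04] [ 0.2  0.7 -0.6] 0.0427 0.0 [-0.525  0.114  1.726  0.     1.302  1.028]
([179, 0, 39, 105, 2761], array([ 0.548 , -0.1055], dtype=float32), array([ 0.5464, -0.1054]), array([20.5, 73.1]), -1.5)
([313, 0, 28, 105, 2749], array([ 0.5497, -0.2026], dtype=float32), array([ 0.548 , -0.2027]), array([20.1, 72.4]), -1.549)
([435, 0, 40, 104, 2810], array([ 0.5513, -0.2991], dtype=float32), array([ 0.5499, -0.2992]), array([20.8, 72.4]), 1.534)
([626, 262, 14, 116, 703], array([ 0.3128, -0.4928], dtype=float32), array([ 0.3269, -0.4864]), array([ 12.1, 118. ]), -1.381)
[]
[]
[]
wrist pin_a [([0.2712, -0.237, 0.0128], 0.87), ([0.5557, -0.201, 0.041], 0.82), ([0.5566, -0.0986, 0.0387], 0.64), ([0.5585, -0.3062, 0.0442], 0.63)]
wrist pin_a_shoulder [([0.2312, -0.2545, 0.0108], 0.6), ([0.563, -0.3019, 0.0418], 0.49)]
wrist vase_a []
wrist vase_a_hole []
scene pin_a [([0.5622, -0.303, 0.0443], 0.69), ([0.615, -0.0999, 0.0484], 0.66), ([0.5581, -0.1992, 0.0413], 0.63), ([0.558, -0.0986, 0.0409], 0.59), ([0.2379, 0.2223, 0.0072], 0.57), ([0.2666, -0.2368, 0.0127], 0.5), ([0.6157, -0.1014, 0.0555], 0.36)]
scene pin_a_shoulder [([0.2317, -0.2548, 0.0108], 0.55), ([0.607, -0.1982, 0.0503], 0.49)]
scene vase_a [([0.6218, -0.2964, 0.0279], 0.7), ([0.6164, -0.0977, 0.026], 0.7), ([0.6209, -0.1975, 0.023], 0.6), ([0.625, -0.2995, 0.0528], 0.6), ([0.6227, -0.2983, 0.0504], 0.31)]
scene vase_a_hole [([0.6226, -0.2992, 0.0505], 0.71)]
top pin_a [([0.5573, -0.2029, 0.0401], 0.84), ([0.2347, 0.2175, 0.0107], 0.82), ([0.5536, -0.0987, 0.0425], 0.76), ([0.6196, -0.2001, 0.0005], 0.31)]
top pin_a_shoulder [([0.6013, -0.2068, 0.0463], 0.74), ([0.6163, -0.0998, 0.0499], 0.67)]
top vase_a [([0.6145, -0.201, 0.0261], 0.89), ([0.6153, -0.1018, 0.0291], 0.83), ([0.6131, -0.2987, 0.028], 0.57)]
top vase_a_hole [([0.6195, -0.3011, 0.0491], 0.64), ([0.6205, -0.2, 0.0474], 0.62)]
```

```bash
python3 - <<'E'
from seg import *
p=arm.camera("wrist")
for (u,v),x in zip([(200,105),(327,105),(454,104.5)],[.6178,.6195,.6211]):
    for z in (.043,.047,.051): print(z,np.round(ray(p,u,v,z)[:2],4),"home rear",round(x-.104,4))
    h=[f for f in ([x-.014,0,0],)]
print(arm.get_state()["time_s"])
E
```

```text
0.043 [ 0.5109 -0.0987] home rear 0.5138
0.047 [ 0.5106 -0.1   ] home rear 0.5138
0.051 [ 0.5104 -0.1012] home rear 0.5138
0.043 [ 0.5126 -0.2039] home rear 0.5155
0.047 [ 0.5123 -0.2039] home rear 0.5155
0.051 [ 0.5121 -0.2039] home rear 0.5155
0.043 [ 0.5147 -0.309 ] home rear 0.5171
0.047 [ 0.5144 -0.3078] home rear 0.5171
0.051 [ 0.5141 -0.3065] home rear 0.5171
51.725
```

{"op": "step_arm", "data": {
  "moves": [
    {"tx": 0.03, "ty": 0, "tz": 0, "ax": 0, "ay": 0, "az": 0},
    {"tx": 0.03, "ty": 0, "tz": 0, "ax": 0, "ay": 0, "az": 0},
    {"tx": 0, "ty": 0, "tz": 0, "ax": 0, "ay": 0, "az": 0},
    {"tx": 0, "ty": 0, "tz": 0, "ax": 0, "ay": 0, "az": 0}
  ]
}}

```text
time_s: 52.22
tcp_pos: [0.4836, -0.2021, 0.3123]
tcp_rot: [1.0, 0.009, -0.0, -0.0]
wrist_force: [0.2, -0.2, 0.7]
gripper_width: 0.0425
grip_force: 0.0
```

```bash
python3 - <<'E'
from seg import *
for i in range(3):
    p=arm.camera("wrist")
    for q in ["pin_a","pin_a_shoulder","vase_a_hole"]:print(q,[(x.tolist(),c) for x,c in find(p,q)])
for b in blobs(p,.05,500):print(b)
for y in (-.1,-.2,-.3):print([ (b[2],b[3]) for b in nearest(p,.167,[.62,y])])
E
```

```text
pin_a [([0.5622, -0.3035, 0.0437], 0.82), ([0.272, -0.2381, 0.0122], 0.78), ([0.5598, -0.2041, 0.0389], 0.64), ([0.5609, -0.1028, 0.0382], 0.62), ([0.6167, -0.0071, -0.0004], 0.58)]
pin_a_shoulder [([0.6051, -0.2047, 0.0455], 0.67), ([0.2265, -0.2581, 0.0109], 0.64)]
vase_a_hole [([0.6217, -0.3022, 0.0504], 0.74)]
pin_a [([0.5588, -0.1022, 0.0389], 0.74), ([0.5631, -0.303, 0.0428], 0.67), ([0.2729, -0.2378, 0.0088], 0.62), ([0.5567, -0.2016, 0.0402], 0.61)]
pin_a_shoulder [([0.6027, -0.2046, 0.0442], 0.81)]
vase_a_hole [([0.6248, -0.3013, 0.0522], 0.93)]
pin_a [([0.5582, -0.1007, 0.0382], 0.7), ([0.2708, -0.2365, 0.0108], 0.64), ([0.5584, -0.2025, 0.041], 0.62), ([0.6195, -0.3023, 0.0478], 0.6)]
pin_a_shoulder [([0.2275, -0.255, 0.0097], 0.96), ([0.6029, -0.2019, 0.0474], 0.55)]
vase_a_hole [([0.6224, -0.303, 0.0506], 0.56), ([0.622, -0.2977, 0.0248], 0.5)]
([452, 0, 108, 35, 675], array([ 0.644 , -0.3252], dtype=float32), array([ 0.6466, -0.3357]), array([18.9, 82.5]), 0.202)
([183, 63, 40, 115, 2919], array([ 0.5591, -0.1018], dtype=float32), array([ 0.557 , -0.1016]), array([21.5, 90.3]), -1.498)
([313, 63, 28, 115, 2905], array([ 0.5612, -0.2024], dtype=float32), array([ 0.5587, -0.2024]), array([21.5, 89.6]), -1.553)
([425, 63, 44, 115, 3343], array([ 0.5609, -0.3009], dtype=float32), array([ 0.5604, -0.3001]), array([25.9, 90.7]), 1.507)
([617, 237, 23, 186, 2933], array([ 0.3583, -0.4994], dtype=float32), array([ 0.3661, -0.4941]), array([ 21.9, 200.3]), -1.376)
[(array([ 0.606 , -0.1159]), array([ 6.7, 13.6]))]
[(array([ 0.6076, -0.2012]), array([ 6.2, 14.4]))]
[(array([ 0.6132, -0.2884]), array([12.3, 53.6])), (array([ 0.6084, -0.2902]), array([ 6.7, 21.8]))]
```

```bash
python3 -c "
from cell import arm
print(arm.job_done())"
```

```text
the job is handed in; nothing more can be done
None
```

All three bud-vase holders are off the rail, standing in the forks and each locked with one of the plain wooden pins; the job is handed in after about 52 s, no verdict was returned, and the last camera check put every pin's handle within about 2 mm of its cheek.

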